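# Isolate, bleed and clear the slotted stage plate

### The job

Make the air-clamped stage plate safe and clear it: first shut the air feed by turning the long lever fully to its stop, then open the vent by turning the short handle fully to its stop, and only then take the scraper from its holder and push the scrap piece along the plate's T-slot, out of the open end and down into the catch tray. Push the scrap with the scraper, not with the fingers; at the end leave the scraper standing upright in the slot or back in its holder, and do not disturb the jar, the dish and the slide box.

Things in the scene. Friction and masses are not known exactly. Their poses are not given: they have to be found in the camera images.
- feed_valve: Feed valve stand, fixed: aluminium foot 120 x 70 mm with a steel pipe (axis 36 mm up, 190 mm long over its hose tails) along the stand's x axis and a valve block (46 x 36 mm, top 55 mm up) in the middle. Origin: centre of the underside. It stands at either of two places; the vent stands at the other.
- feed_handle (a joint): Turn of the feed valve's long lever about the vertical axis through the stand's origin. 0 = lever along the stand's +x, in line with the pipe (open); 1.571 = lever along the stand's -y, across the pipe (shut, hard stop). Grows as the lever turns clockwise seen from above; starts at 0 to 0.45. It stays where it is left; about 2 N at the grip turns it.
- feed_grip (a point): Point on the feed lever's grey sleeve, 85 mm from the pivot axis, at its mid-height (73 mm up). Lever: 105 mm from pivot to end; sleeve 20 mm wide and 16 mm high (65 to 81 mm up) from 40 to 105 mm from the pivot; free space below the lever to the side of the stand.
- vent_valve: Vent valve stand, fixed: same foot, pipe and block as the feed valve, but with a fat brass silencer on the +x end of the pipe. Origin: centre of the underside, x along the pipe.
- vent_handle (a joint): Turn of the vent valve's short stubby handle about the vertical axis through the stand's origin. 0 = handle along the stand's -y, across the pipe (shut); 1.571 = along the stand's +x, in line (open, hard stop). Grows as the handle turns counter-clockwise seen from above; starts at 0 to 0.45. It stays where it is left; about 3 N at the grip turns it.
- vent_grip (a point): Point on the vent's handle, 58 mm from the pivot axis, at its mid-height (73 mm up). Handle: 75 mm from pivot to end, 20 mm wide, 16 mm high (65 to 81 mm up).
- plate: Fixed aluminium plate 220 x 104 x 44 mm, origin at the centre of its underside, one T-slot along its x axis: neck 20 mm wide (34 to 44 mm up), cavity 38 mm wide (20 to 34 mm up), floor 20 mm up; walled off from x = -110 to -98 mm, open at x = +110 mm. A steel catch tray is fixed to the open end: x = 110 to 220 mm, 104 mm wide, floor 4 mm, rim 22 mm up.
- scrap_center (a point): Centre of the scrap, a loose dark steel T-section offcut 60 mm long (along x, the slot), foot 34 mm wide and 10 mm high, stem 14 mm wide, 22 mm high in all, about 0.22 kg. It lies in the slot on the slot's floor with its stem in the neck and cannot be lifted out.
- scraper_mid (a point): Middle of the upright scraper (79 mm high, 0.22 kg), 40 mm above its underside. Steel tongue 40 (x) x 14 (y) mm, 18 mm high; shoulder plate 60 x 36 mm, 18 to 24 mm up; black grip 50 (x) x 18 (y) mm, 24 to 79 mm up. Same both ways round. The tongue enters the slot's neck from above till the shoulder rests on the plate, its underside then 26 mm above the table.
- holder: Fixed grey block 90 x 64 x 24 mm with a pocket 46 x 20 mm (long side along x) through its top; the scraper's tongue stands in it, lengthwise along x, its shoulder on the block's top (scraper's underside 6 mm above the table). Origin: centre of the underside.
- jar: Bystander: amber jar with black lid, 60 mm across, 110 mm high; origin at the centre of its underside.
- dish: Bystander: steel dish 84 mm across, 20 mm high; origin at the centre of its underside.
- slide_box: Bystander: grey box 90 x 60 x 40 mm; origin at the centre of its underside.
- post: Obstacle, fixed: slim steel post (16 mm thick, 200 mm high, with a black clamp 26 x 30 mm 150 to 180 mm up) on a round foot 60 mm across; origin at the centre of its underside.
Mind the look-alikes: they are no part of the job. Leave any blue look-alike of the feed_valve alone.

How it is judged (in metres and radians):
On the way, in this order (a step that is already met when the one before it is completed fails the run):
1. the feed is shut: long lever at its stop (value of joint feed_handle above 1.5 rad), for 0.2 s.
2. the vent is opened: short handle at its stop, feed still shut (value of joint each of feed_handle, vent_handle above 1.5 rad), for 0.2 s.
3. the scrap is in the catch tray, feed shut and vent open (all of step 2 and x of scrap_center in the frame of plate between 0.132 and 0.217 m and y of scrap_center in the frame of plate between -0.05 and 0.05 m and z of scrap_center in the frame of plate below 0.026 m), for 0.2 s.
At the end, for the whole second after the job is handed in: Feed lever and vent handle within 0.07 rad of their stops (feed across, vent in line); scrap at rest in the catch tray, clear of the slot; scraper at rest, upright within 7 degrees, its tongue in the slot or the holder's pocket, its shoulder within 8 mm of seated (all of step 3 and linear speed of each of scrap, scraper below 0.02 m/s and angle between scraper_mid's own z axis and vertical below 0.12 rad and ((x of scraper_mid in the frame of plate between -0.085 and 0.108 m and y of scraper_mid in the frame of plate between -0.01 and 0.01 m and z of scraper_mid in the frame of plate below 0.074 m) or (horizontal distance between scraper_mid and holder below 0.012 m and height (world z) of scraper_mid below 0.054 m))); the robot touches nothing.
It fails at once if the scrap is moved more than 15 mm before the vent is open (distance of scrap_center from where it was at the start of the episode above 0.015 m and value of joint vent_handle below 1.45 rad).
It fails at once if the fingers push the scrap (contact force between the fingers and scrap above 1 N).
It fails at once if the amber jar is shifted more than 25 mm or tipped (distance of jar from where it was at the start of the episode above 0.025 m or angle between jar's own z axis and vertical above 0.35 rad).
It fails at once if the steel dish is shifted more than 25 mm or tipped (distance of dish from where it was at the start of the episode above 0.025 m or angle between dish's own z axis and vertical above 0.35 rad).
It fails at once if the slide box is shifted more than 25 mm or tipped (distance of slide_box from where it was at the start of the episode above 0.025 m or angle between slide_box's own z axis and vertical above 0.35 rad).
It also fails if it takes over 64 s, if anything falls off the work surface, if the arm or the gripper's body presses on something with over 40 N, if the wrist force passes 120 N, or if a joint passes its speed limit or range.

### The arm

A 7-joint arm with a two-finger parallel gripper is mounted at the origin on the work surface. World frame = base frame: x ahead of the robot, y to its left, z up, the work surface at z = 0. Lengths are in mm, angles in rad, forces in N, time in s.
With the tool pointing down it reaches from about 350 to 900 mm from the base axis. Payload 19.9 kg.
Tool frame: the origin (TCP) lies at the very end of the fingers, on their centre line; the grasp point (between the pads) lies 19 mm behind it; z points along the fingers, y is the direction in which the jaws open and shut (so a half turn about z gives the same grasp; the last joint's range is limited). The gripper opens to 85 mm and grips with 20 to 120 N. Pads are 22 mm wide; open, the fingers measure 114 mm over their backs; the gripper's body (76 mm by 85 mm) begins 54 mm behind the grasp point. The pads swing forward as they close: fully open they stand 13 mm farther back than shut.
Start: joints at [-1.157, 0.417, -0.01, 1.614, 0.005, 1.111, -0.053], TCP at [274.539, 561.453, 231.26] pointing down, gripper open.
Joint ranges: [-2.81, 2.81], [-0.39, 2.02], [-1.27, 1.25], [0.06, 2.57], [-1.19, 4.33], [0.19, 2], [-2.82, 2.82]. Speed limits (rad/s): [1.89, 1.89, 2.39, 2.39, 3.01, 3.01, 3.01].

### API

Orientations are given as a 3x3 rotation matrix whose columns are the frame's x, y, z axes.
In Python, from cell import readout, imaging, env gives the robot as it stands. The module is installed in compiled form; this text tells all that it offers.
- The arm moves only by the tool servo_tool, never from a script. Its argument "steps" is a list of rows, each an object of numbers: "jaw": the closure, from -1 (fully open) to 1 (shut); "dx", "dy", "dz": the shift along the tool's x, y, z in mm; "rx", "ry", "rz": the turn, a rotation vector about the tool's x, y, z in degrees. In form: [{"jaw": .., "dx": .., "dy": .., "dz": .., "rx": .., "ry": .., "rz": ..}, ...]. A call has 1 to 12 rows; each row shifts and turns the commanded pose from where the row before left it, along the tool's axes as they then stand; what a row does not reach is not made up. A row lasts 1/12 s, in which the tool goes at most 41.7 mm and 7.16 degrees, less where a joint would pass 70% of its speed; a pose out of reach is approached as far as the arm can. A call with a gripper value outside its range is refused whole. The fingers move at their own pace and stop on an object; "force" is the grip in N (left out, the last holds). Time passes only in rows, so rows that do not move let the fingers close. It gives the time, the measured TCP pose, the force and the opening at its end, in the units of the state.
- readout.sense(): the state, without advancing time (a new reading comes with each control period).
- imaging.get_image(name): name is "scene" or "top"; returns (picture, depth): 480x640x3 uint8, red, green, blue; 480x640 float32, mm along the optical axis (not along the pixel's ray), 0 where there is no reading.
- imaging.camera_params(name): a dict with "intrinsics" (3x3 intrinsics, pixels), "world_from_camera" (4x4, takes a point from camera to world coordinates). Camera axes: x right, y down, z forward; pixel columns grow to the right and rows downward; lengths in mm; the calibration is good to about 2 mm. A picture is of the moment at which its call begins. camera_params takes no time and is no camera call.
- env.sign_off(): hands the job in, once; it reports no verdict.
Trained networks look in the newest picture that a camera, given by its name, has taken for a name from the list of things; names that differ only in an ending like _2 or _b are one class to them, and where a whole thing is asked for, a point or a joint stands for the part that bears it (a point fixed in the world has none). Each returns a list of dicts, best first, with "confidence" (0 to 1); they miss things now and then, are a little off and sometimes report something else, mostly with a low value. They report only what shows in the picture. A call takes as long as a camera call. They do not tell look-alikes from the thing itself.
- imaging.find_in(camera, thing): "extent" ([left, top, right, bottom] in pixels, round what is visible of it).
- imaging.mark_of(camera, thing): "position" ([column, row] in pixels: a listed point, or the origin of a listed thing).
The state is a dict: "clock": time; "joint_positions": joint angles; "joint_vel": joint speeds; "joint_torque": joint torques, N m; "tool_pos": TCP position; "tcp_rot": TCP orientation; "wrist_force": force on the tool from outside, world axes, zero at the start; "torque": the same for the moment, N m; "width": finger opening in mm.
Only numpy, scipy, OpenCV 4.12 (cv2) and the standard library are available. Lean on these libraries where they do the work, as an engineer would, in place of code of your own. Each camera call takes 0.05 s, during which the arm holds its last target.

## Working session

There is one attempt and no reset: what is moved stays moved. The work goes in short steps, Python scripts to look and compute and a tool call to move; the robot and the scene stay as the last step left them, time stands still between calls to the robot, and variables do not carry over. Pictures are saved under pics/ and viewed, and the job is handed in when it is done.

Besides the shell and the picture viewer there is one more tool, called after "Emit:" as name([rows], argument=value, ...), one row to a line, values as JSON. servo_tool: Moves the arm, as the interface text tells. Its arguments: {"type":"object","properties":{"steps":{"type":"array","items":{"type":"object","properties":{"jaw":{"type":"number"},"dx":{"type":"number"},"dy":{"type":"number"},"dz":{"type":"number"},"rx":{"type":"number"},"ry":{"type":"number"},"rz":{"type":"number"}}}},"force":{"type":"number"}},"required":["steps"]}

```bash
mkdir -p pics; cat > h.py <<'E'
import numpy as np, cv2
from cell import readout, imaging, env
def save(cam,fn):
    p,d=imaging.get_image(cam); cv2.imwrite(f'pics/{fn}.png',p[:,:,::-1]); np.save(f'{fn}_d.npy',d); return p,d
def pt(cam,u,v,d):
    c=imaging.camera_params(cam);K=np.array(c['intrinsics']);T=np.array(c['world_from_camera'])
    r=np.linalg.inv(K)@[u,v,1]; return (T@np.r_[r*d,1])[:3]
def ptz(cam,u,v,z):
    c=imaging.camera_params(cam);K=np.array(c['intrinsics']);T=np.array(c['world_from_camera'])
    r=T[:3,:3]@(np.linalg.inv(K)@[u,v,1]);o=T[:3,3]; return o+r*(z-o[2])/r[2]
E
python3 - <<'E'
from h import *
save('scene','s0');save('top','t0')
print(readout.sense())
for c in('scene','top'):print(imaging.camera_params(c))
E
```

```text
{'clock': 0.1, 'joint_positions': array([-1.1574905 ,  0.41789912, -0.01030145,  1.61404858,  0.00470103,
        1.11068941, -0.05299781]), 'joint_vel': array([-2.87685887e-04, -7.19138546e-04,  6.43792558e-04, -8.27070940e-04,
        5.58718591e-05,  1.37822122e-03,  2.31157150e-03]), 'joint_torque': array([-3.90745063e-04, -8.65820432e+01,  6.78442866e-01, -4.35633016e+01,
        1.90916756e-02,  4.87245008e-03,  9.25689051e-05]), 'tool_pos': array([274.44125464, 561.21461323, 230.75979043]), 'tcp_rot': array([[-8.98350289e-01,  4.39279661e-01, -3.72078973e-04],
       [ 4.39279811e-01,  8.98349790e-01, -9.50625197e-04],
       [-8.33332467e-05, -1.01744120e-03, -9.99999479e-01]]), 'wrist_force': array([ 0.45735635, -0.53178986, -0.13671786]), 'torque': array([ 0.01761775, -0.02296727, -0.03748852]), 'width': 85.45846612134807}
{'intrinsics': array([[446.29293718,   0.        , 319.64713491],
       [  0.        , 446.29293718, 238.73451788],
       [  0.        ,   0.        ,   1.        ]]), 'world_from_camera': array([[-1.04638272e-01,  6.25113481e-01, -7.73488182e-01,
         1.27479517e+03],
       [ 9.94279722e-01,  4.90078283e-02, -9.49002969e-02,
         4.02831719e+01],
       [-2.14164789e-02, -7.78993818e-01, -6.26665753e-01,
         6.95574817e+02],
       [ 0.00000000e+00,  0.00000000e+00,  0.00000000e+00,
         1.00000000e+00]])}
{'intrinsics': array([[472.35674465,   0.        , 321.93620307],
       [  0.        , 472.35674465, 240.52478326],
       [  0.        ,   0.        ,   1.        ]]), 'world_from_camera': array([[ 2.57473064e-03, -9.99392613e-01,  3.47530645e-02,
         4.66328030e+02],
       [-9.99944602e-01, -2.92773721e-03, -1.01105021e-02,
        -5.19183740e+01],
       [ 1.02061089e-02, -3.47251074e-02, -9.99344786e-01,
         1.11908773e+03],
       [ 0.00000000e+00,  0.00000000e+00,  0.00000000e+00,
         1.00000000e+00]])}
```

View pics/s0.png

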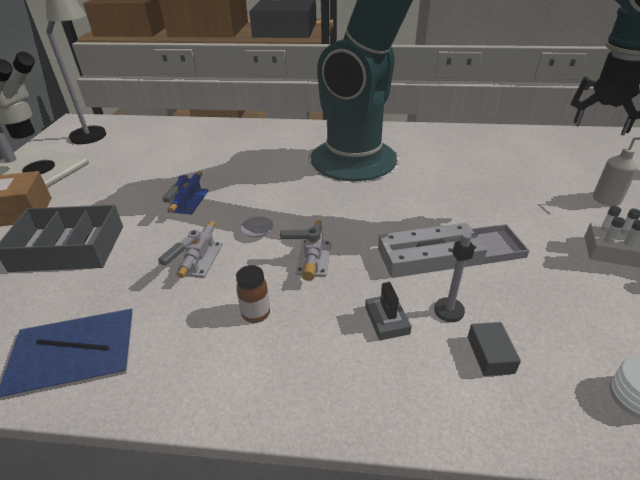

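View pics/t0.png

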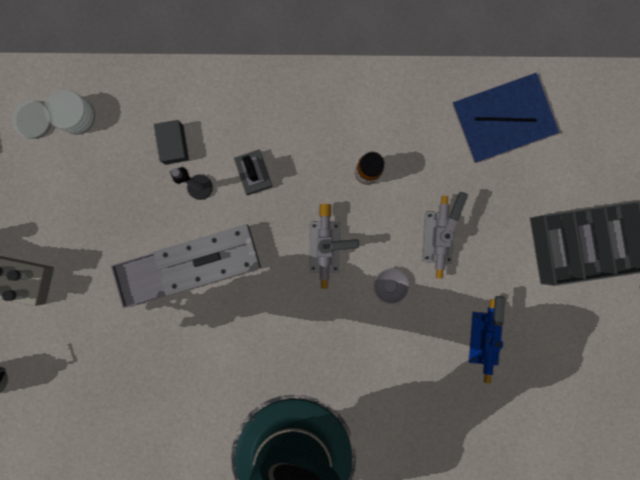

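```bash
python3 - <<'E'
from h import *
p=cv2.imread('pics/t0.png')
a=cv2.resize(p[180:300,290:480],None,fx=4,fy=4,interpolation=cv2.INTER_CUBIC);cv2.imwrite('pics/t0v.png',a)
a=cv2.resize(p[130:310,105:285],None,fx=3.3,fy=3.3,interpolation=cv2.INTER_CUBIC);cv2.imwrite('pics/t0p.png',a)
for n in ['feed_valve','feed_grip','vent_valve','vent_grip','plate','scrap_center','scraper_mid','holder','jar','dish','slide_box','post']:
    for r in imaging.mark_of('top',n)[:3]: print(n,np.round(r['position'],1),round(r['confidence'],2))
d=np.load('t0_d.npy')
print(d[240,440],d[240,600])
E
```

```text
feed_valve [482.2 338.3] 0.97
feed_valve [439.2 233.6] 0.94
feed_grip [464.6 200.9] 0.84
feed_grip [498.5 303.5] 0.64
vent_valve [253.6 167.8] 0.71
vent_valve [463.8 200.4] 0.17
vent_grip [354.4 243.7] 0.61
plate [210.3 259.4] 0.87
scrap_center [204.5 259.6] 0.51
scraper_mid [252.1 169.8] 0.96
holder [254.9 172.1] 0.6
jar [368.4 172. ] 0.59
dish [393.2 283.4] 0.75
slide_box [173.5 144.5] 0.78
post [200.1 183.5] 0.68
1066.5419 1096.646
```

View pics/t0v.png

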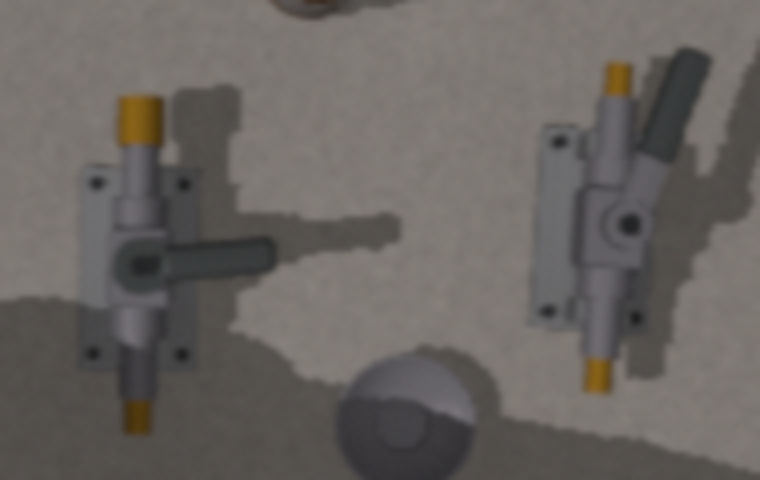

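View pics/t0p.png

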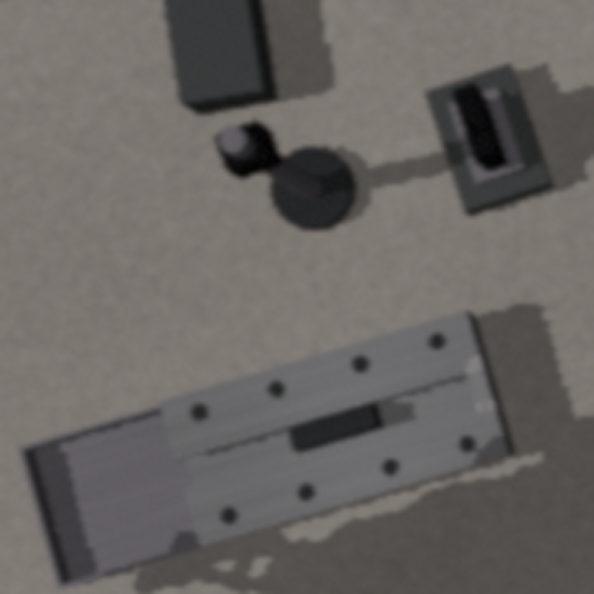

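```bash
cat > m.py <<'E'
from h import *
V=lambda a,b,z:ptz('top',290+a/4,180+b/4,z)
P=lambda a,b,z:ptz('top',105+a/3.3,130+b/3.3,z)
d=np.load('t0_d.npy')
def D(u,v): return pt('top',u,v,d[int(round(v)),int(round(u))])
def show(n,*a):
    print(n,[np.round(x,1).tolist() for x in a])
show('feed pivot,tip,pipe+,pipe-',V(630,225,80),V(692,55,79),V(619,63,36),V(597,392,36))
show('feed foot corners TL BL',V(545,125,8),V(530,327,8))
show('vent pivot,tip,pipe+,pipe-',V(145,265,80),V(273,255,79),V(141,96,36),V(138,434,36))
show('vent foot TL TR BL BR',V(80,166,8),V(202,166,8),V(78,368,8),V(200,368,8))
show('depth feed pivot, leversleeve, vent hub, handle',D(447.5,236.2),D(460,202),D(326,246),D(350,244.5))
show('plate TR BR, tray L top bottom',P(470,312,44),P(512,455,44),P(25,450,22),P(62,583,22))
show('scrap trailing/leading mid',P(381,415,42),P(293,440,42))
show('scrap sides', P(333,418,42),P(341,440,42))
show('slot line',P(205,455,44),P(465,378,44))
show('holder corners TL TR BL BR',P(428,90,24),P(512,66,24),P(470,214,24),P(552,187,24))
show('grip ends',P(468,88,79),P(492,165,79))
for q in [(208,252),(190,258),(225,254),(240,245),(232,252),(140,280),(252,167),(200,187),(180,174)]: show(str(q),D(*q))
show('post',P(313,188,8))
E
python3 m.py
```

```text
feed pivot,tip,pipe+,pipe- [[512.7, -339.7, 80.0], [607.2, -375.0, 79.0], [608.2, -346.1, 36.0], [418.8, -332.2, 36.0]]
feed foot corners TL BL [[574.9, -309.6, 8.0], [455.6, -300.1, 8.0]]
vent pivot,tip,pipe+,pipe- [[489.9, -72.0, 80.0], [495.6, -142.5, 79.0], [588.1, -70.3, 36.0], [394.2, -69.0, 36.0]]
vent foot TL TR BL BR [[549.7, -34.9, 8.0], [550.0, -106.8, 8.0], [430.9, -34.2, 8.0], [431.1, -105.8, 8.0]]
depth feed pivot, leversleeve, vent hub, handle [[512.8, -339.3, 81.3], [588.4, -367.2, 82.5], [490.3, -71.3, 87.6], [493.9, -124.4, 78.3]]
plate TR BR, tray L top bottom [[539.6, 106.9, 44.0], [441.2, 77.3, 44.0], [443.4, 420.3, 22.0], [350.7, 393.0, 22.0]]
scrap trailing/leading mid [[468.4, 167.9, 42.0], [451.1, 228.2, 42.0]]
scrap sides [[466.3, 200.9, 42.0], [451.2, 195.2, 42.0]]
slot line [[440.7, 287.8, 44.0], [494.1, 110.0, 44.0]]
holder corners TL TR BL BR [[697.9, 140.8, 24.0], [715.2, 81.7, 24.0], [610.1, 110.4, 24.0], [629.5, 52.9, 24.0]]
grip ends [[687.7, 104.3, 79.0], [635.9, 87.8, 79.0]]
(208, 252) [[476.9, 196.1, 42.5]]
(190, 258) [[463.2, 236.1, 45.1]]
(225, 254) [[472.6, 161.1, 24.0]]
(240, 245) [[493.6, 127.2, 20.6]]
(232, 252) [[477.2, 145.2, 22.9]]
(140, 280) [[411.2, 363.1, 5.0]]
(252, 167) [[663.3, 91.6, 86.7]]
(200, 187) [[627.1, 219.1, 29.8]]
(180, 174) [[629.4, 219.5, 188.0]]
post [[630.4, 224.9, 8.0]]
```

Emit:
servo_tool([
  {"jaw":1,"rz":7.1},
  {"jaw":1,"rz":7.1},
  {"jaw":1,"rz":7.1},
  {"jaw":1,"rz":7.1},
  {"jaw":1,"rz":7.1},
  {"jaw":1,"rz":7.1},
  {"jaw":1,"rz":7.1},
  {"jaw":1,"rz":7.1},
  {"jaw":1,"rz":7.1},
  {"jaw":1},
], force=40)

```text
validation failed for argument at $.st...
```

```bash
python3 - <<'E'
from h import *
for n,q,z in [('jar',(371,163),110),('dish',(393,283),0),('box',(173,144),20)]: print(n,ptz('top',*q,z))
s=readout.sense();print(s['clock'],s['tool_pos'],s['tcp_rot'].round(3),s['width'])
E
```

```text
jar [ 668.68143539 -167.29973203  110.        ]
dish [ 405.14088729 -231.71201834    0.        ]
box [729.28354559 285.68536413  20.        ]
0.7 [274.53336396 561.45582112 231.29364823] [[-0.898  0.439  0.   ]
 [ 0.439  0.898 -0.   ]
 [-0.    -0.    -1.   ]] 85.13627094190058
```

Emit:
servo_tool([
  {"jaw":1,"dx":0,"dy":0,"dz":0,"rx":0,"ry":0,"rz":7.1},
  {"jaw":1,"dx":0,"dy":0,"dz":0,"rx":0,"ry":0,"rz":7.1},
], force=40)

```text
clock: 0.87
tool_pos: [274.7, 561.4, 231.3]
tcp_rot: [[-0.76, 0.65, -0.0], [0.65, 0.76, 0.0], [0.0, -0.0, -1.0]]
wrist_force: [-0.5, -0.2, -0.4]
width: 64.0
```

Emit:
servo_tool([
  {"jaw":1,"dx":0,"dy":0,"dz":0,"rx":0,"ry":0,"rz":7.1},
  {"jaw":1,"dx":0,"dy":0,"dz":0,"rx":0,"ry":0,"rz":7.1},
  {"jaw":1,"dx":0,"dy":0,"dz":0,"rx":0,"ry":0,"rz":7.1},
  {"jaw":1,"dx":0,"dy":0,"dz":0,"rx":0,"ry":0,"rz":7.1},
  {"jaw":1,"dx":0,"dy":0,"dz":0,"rx":0,"ry":0,"rz":7.1},
  {"jaw":1,"dx":0,"dy":0,"dz":0,"rx":0,"ry":0,"rz":7.1},
  {"jaw":1,"dx":0,"dy":0,"dz":0,"rx":0,"ry":0,"rz":7.0},
])

```text
clock: 1.45
tool_pos: [274.5, 561.5, 231.3]
tcp_rot: [[0.004, 1.0, -0.0], [1.0, -0.004, -0.0], [-0.0, -0.0, -1.0]]
wrist_force: [-0.6, -0.2, -0.6]
width: -0.3
```

Emit:
servo_tool([
  {"jaw":1,"dx":-32,"dy":11.5,"dz":0,"rx":0,"ry":0,"rz":0},
  {"jaw":1,"dx":-32,"dy":11.5,"dz":0,"rx":0,"ry":0,"rz":0},
  {"jaw":1,"dx":-32,"dy":11.5,"dz":0,"rx":0,"ry":0,"rz":0},
  {"jaw":1,"dx":-32,"dy":11.5,"dz":0,"rx":0,"ry":0,"rz":0},
  {"jaw":1,"dx":-32,"dy":11.5,"dz":0,"rx":0,"ry":0,"rz":0},
  {"jaw":1,"dx":-32,"dy":11.5,"dz":0,"rx":0,"ry":0,"rz":0},
  {"jaw":1,"dx":-32,"dy":11.5,"dz":0,"rx":0,"ry":0,"rz":0},
  {"jaw":1,"dx":-32,"dy":11.5,"dz":0,"rx":0,"ry":0,"rz":0},
  {"jaw":1,"dx":-32,"dy":11.5,"dz":0,"rx":0,"ry":0,"rz":0},
  {"jaw":1,"dx":-32,"dy":11.5,"dz":0,"rx":0,"ry":0,"rz":0},
  {"jaw":1,"dx":-32,"dy":11.5,"dz":0,"rx":0,"ry":0,"rz":0},
  {"jaw":1,"dx":-32,"dy":11.5,"dz":0,"rx":0,"ry":0,"rz":0},
])

```text
clock: 2.45
tool_pos: [413.8, 176.2, 231.6]
tcp_rot: [[-0.003, 1.0, 0.0], [1.0, 0.003, 0.001], [0.001, 0.0, -1.0]]
wrist_force: [0.9, -0.5, 0.3]
width: -0.2
```

Emit:
servo_tool([
  {"jaw":1,"dx":-32,"dy":11.5,"dz":0,"rx":0,"ry":0,"rz":0},
  {"jaw":1,"dx":-32,"dy":11.5,"dz":0,"rx":0,"ry":0,"rz":0},
  {"jaw":1,"dx":-32,"dy":11.5,"dz":0,"rx":0,"ry":0,"rz":0},
  {"jaw":1,"dx":-32,"dy":11.5,"dz":0,"rx":0,"ry":0,"rz":0},
  {"jaw":1,"dx":-32,"dy":11.5,"dz":0,"rx":0,"ry":0,"rz":0},
  {"jaw":1,"dx":-32,"dy":11.5,"dz":0,"rx":0,"ry":0,"rz":0},
  {"jaw":1,"dx":-32,"dy":11.5,"dz":0,"rx":0,"ry":0,"rz":0},
  {"jaw":1,"dx":-32,"dy":11.5,"dz":0,"rx":0,"ry":0,"rz":0},
  {"jaw":1,"dx":-32,"dy":11.5,"dz":0,"rx":0,"ry":0,"rz":0},
  {"jaw":1,"dx":-32,"dy":11.5,"dz":0,"rx":0,"ry":0,"rz":0},
  {"jaw":1,"dx":-32,"dy":11.5,"dz":0,"rx":0,"ry":0,"rz":0},
  {"jaw":1,"dx":-32,"dy":11.5,"dz":0,"rx":0,"ry":0,"rz":0},
])

```text
clock: 3.45
tool_pos: [552.9, -207.4, 231.3]
tcp_rot: [[-0.003, 1.0, 0.0], [1.0, 0.003, 0.0], [0.0, 0.0, -1.0]]
wrist_force: [1.3, 0.8, 0.8]
width: -0.1
```

Emit:
servo_tool([
  {"jaw":1,"dx":-32,"dy":10,"dz":0,"rx":0,"ry":0,"rz":0},
  {"jaw":1,"dx":-32,"dy":10,"dz":20,"rx":0,"ry":0,"rz":0},
  {"jaw":1,"dx":-32,"dy":11,"dz":20,"rx":0,"ry":0,"rz":0},
  {"jaw":1,"dx":-32,"dy":11,"dz":20,"rx":0,"ry":0,"rz":0},
  {"jaw":1,"dx":0,"dy":0,"dz":20,"rx":0,"ry":0,"rz":0},
  {"jaw":1,"dx":0,"dy":0,"dz":0,"rx":0,"ry":0,"rz":0},
])

```text
clock: 3.95
tool_pos: [592.8, -334.8, 146.9]
tcp_rot: [[0.0, 1.0, -0.005], [1.0, -0.0, 0.001], [0.001, -0.005, -1.0]]
wrist_force: [-0.7, 0.3, -1.3]
width: 0.2
```

Emit:
servo_tool([
  {"jaw":1,"dx":0,"dy":0,"dz":28,"rx":0,"ry":0,"rz":0},
  {"jaw":1,"dx":0,"dy":0,"dz":28,"rx":0,"ry":0,"rz":0},
  {"jaw":1,"dx":0,"dy":0,"dz":28,"rx":0,"ry":0,"rz":0},
  {"jaw":1,"dx":0,"dy":0,"dz":0,"rx":0,"ry":0,"rz":0},
])

```text
clock: 4.28
tool_pos: [593.2, -331.4, 63.4]
tcp_rot: [[-0.004, 1.0, -0.005], [1.0, 0.004, 0.003], [0.003, -0.005, -1.0]]
wrist_force: [0.5, 1.5, -0.0]
width: 0.2
```

```bash
python3 - <<'E'
from h import *
s=readout.sense();print(s['clock'],s['tool_pos'],s['wrist_force'])
save('scene','s1')
def path(piv,r,off,th):
    return np.array([[piv[0]+r*np.cos(t)-off*np.sin(t)*1, piv[1]+r*np.sin(t)+off*np.cos(t)] for t in th])
q=path((513,-339.5),76,24,np.linspace(-.357,-1.644,12))
q=np.vstack([s['tool_pos'][:2],q]);dl=np.diff(q,axis=0)
print(q.round(1)); print('dx,dy tool (yaw90):',dl[:,::-1].round(1).tolist())
E
```

```text
4.2833 [ 593.22341802 -331.35684512   63.40641296] [ 0.47985314  1.50325148 -0.01563879]
[[ 593.2 -331.4]
 [ 592.6 -343.6]
 [ 591.6 -352.8]
 [ 589.5 -361.9]
 [ 586.3 -370.7]
 [ 582.2 -379. ]
 [ 577.1 -386.8]
 [ 571.1 -394. ]
 [ 564.4 -400.4]
 [ 556.9 -406. ]
 [ 548.9 -410.7]
 [ 540.3 -414.4]
 [ 531.4 -417.1]]
dx,dy tool (yaw90): [[-12.2, -0.6], [-9.3, -1.0], [-9.1, -2.1], [-8.8, -3.1], [-8.3, -4.1], [-7.8, -5.1], [-7.2, -6.0], [-6.4, -6.8], [-5.6, -7.5], [-4.7, -8.1], [-3.7, -8.6], [-2.7, -8.9]]
```

View pics/s1.png

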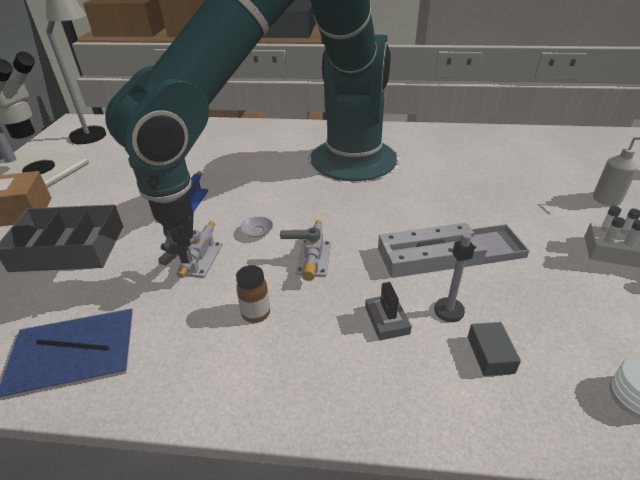

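The fingers stand at (182,252), next to the lever's sleeve at (167,255), and the path is clear. I now sweep the lever.

Emit:
servo_tool([
  {"jaw":1,"dx":-12,"dy":-0.5,"dz":0,"rx":0,"ry":0,"rz":0},
  {"jaw":1,"dx":-9.5,"dy":-1,"dz":0,"rx":0,"ry":0,"rz":0},
  {"jaw":1,"dx":-9,"dy":-2,"dz":0,"rx":0,"ry":0,"rz":0},
  {"jaw":1,"dx":-9,"dy":-3,"dz":0,"rx":0,"ry":0,"rz":0},
  {"jaw":1,"dx":-8.5,"dy":-4,"dz":0,"rx":0,"ry":0,"rz":0},
  {"jaw":1,"dx":-8,"dy":-5,"dz":0,"rx":0,"ry":0,"rz":0},
])

```text
clock: 4.83
tool_pos: [579.2, -390.9, 67.9]
tcp_rot: [[-0.002, 1.0, 0.001], [1.0, 0.002, -0.0], [-0.0, 0.001, -1.0]]
wrist_force: [1.5, 3.6, 0.7]
width: 0.1
```

Emit:
servo_tool([
  {"jaw":1,"dx":-5,"dy":-6,"dz":3,"rx":0,"ry":0,"rz":0},
  {"jaw":1,"dx":-6,"dy":-7,"dz":2,"rx":0,"ry":0,"rz":0},
  {"jaw":1,"dx":-5.5,"dy":-7.5,"dz":0,"rx":0,"ry":0,"rz":0},
  {"jaw":1,"dx":-4.5,"dy":-8,"dz":0,"rx":0,"ry":0,"rz":0},
  {"jaw":1,"dx":-3.5,"dy":-8.5,"dz":0,"rx":0,"ry":0,"rz":0},
  {"jaw":1,"dx":-2,"dy":-9,"dz":0,"rx":0,"ry":0,"rz":0},
  {"jaw":1,"dx":0,"dy":0,"dz":0,"rx":0,"ry":0,"rz":0},
])

```text
clock: 5.42
tool_pos: [532.6, -416.7, 62.5]
tcp_rot: [[-0.002, 1.0, 0.001], [1.0, 0.002, 0.0], [0.0, 0.001, -1.0]]
wrist_force: [1.1, -0.1, -1.5]
width: 0.2
```

```bash
python3 - <<'E'
from h import *
p,d=save('top','t1')
cv2.imwrite('pics/t1v.png',cv2.resize(p[180:300,290:490,::-1],None,fx=4,fy=4,interpolation=cv2.INTER_CUBIC))
print(readout.sense()['wrist_force'],readout.sense()['tool_pos'])
E
```

```text
[-0.32551177 -0.08423083  0.19099926] [ 532.66694649 -416.67780177   62.57175449]
```

View pics/t1v.png

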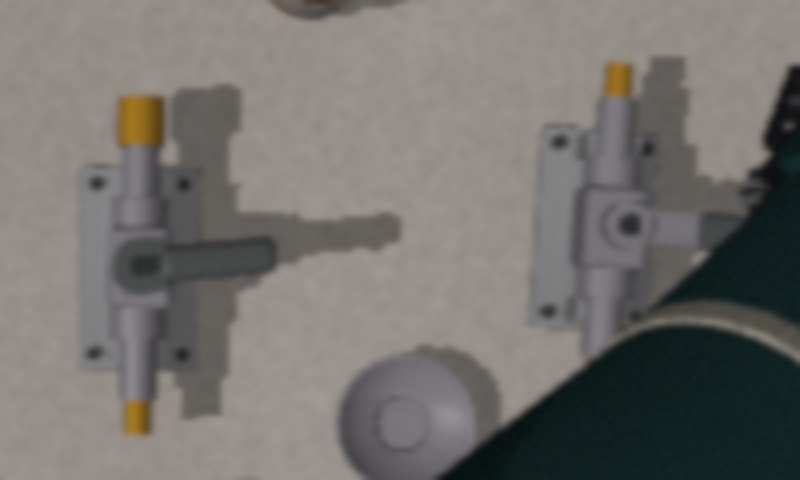

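The lever is nearly across (sleeve at about (720,232)), but there is no stop force yet. I keep pushing gently.

Emit:
servo_tool([
  {"jaw":1,"dx":0,"dy":-2,"dz":0,"rx":0,"ry":0,"rz":0},
  {"jaw":1,"dx":0,"dy":-2,"dz":0,"rx":0,"ry":0,"rz":0},
  {"jaw":1,"dx":0,"dy":-1,"dz":0,"rx":0,"ry":0,"rz":0},
  {"jaw":1,"dx":0,"dy":0,"dz":0,"rx":0,"ry":0,"rz":0},
])

```text
clock: 5.8
tool_pos: [531.6, -416.5, 63.0]
tcp_rot: [[-0.004, 1.0, 0.006], [1.0, 0.004, -0.003], [-0.003, 0.006, -1.0]]
wrist_force: [22.7, -6.3, -10.8]
width: -0.1
```

Emit:
servo_tool([
  {"jaw":1,"dx":0,"dy":12,"dz":0,"rx":0,"ry":0,"rz":0},
  {"jaw":1,"dx":0,"dy":12,"dz":0,"rx":0,"ry":0,"rz":0},
  {"jaw":1,"dx":0,"dy":0,"dz":-35,"rx":0,"ry":0,"rz":0},
  {"jaw":1,"dx":0,"dy":0,"dz":-35,"rx":0,"ry":0,"rz":0},
  {"jaw":1,"dx":28,"dy":-9,"dz":-10,"rx":0,"ry":0,"rz":0},
  {"jaw":1,"dx":28,"dy":-9,"dz":0,"rx":0,"ry":0,"rz":0},
  {"jaw":1,"dx":28,"dy":-9,"dz":0,"rx":0,"ry":0,"rz":0},
  {"jaw":1,"dx":28,"dy":-9,"dz":0,"rx":0,"ry":0,"rz":0},
  {"jaw":1,"dx":28,"dy":-9,"dz":0,"rx":0,"ry":0,"rz":0},
  {"jaw":1,"dx":28,"dy":-9,"dz":0,"rx":0,"ry":0,"rz":0},
  {"jaw":1,"dx":28,"dy":-9,"dz":0,"rx":0,"ry":0,"rz":0},
  {"jaw":1,"dx":28,"dy":-9,"dz":0,"rx":0,"ry":0,"rz":0},
])

```text
clock: 6.8
tool_pos: [478.6, -191.7, 142.2]
tcp_rot: [[-0.002, 1.0, -0.0], [1.0, 0.002, -0.0], [-0.0, -0.0, -1.0]]
wrist_force: [0.8, -0.4, -0.3]
width: -0.0
```

Emit:
servo_tool([
  {"jaw":1,"dx":28,"dy":-9,"dz":0,"rx":0,"ry":0,"rz":0},
  {"jaw":1,"dx":28,"dy":-9,"dz":0,"rx":0,"ry":0,"rz":0},
  {"jaw":1,"dx":0,"dy":0,"dz":0,"rx":0,"ry":0,"rz":0},
])

```text
clock: 7.05
tool_pos: [459.9, -132.2, 141.9]
tcp_rot: [[-0.007, 1.0, -0.002], [1.0, 0.007, 0.002], [0.002, -0.002, -1.0]]
wrist_force: [0.9, 0.8, 0.5]
width: -0.3
```

```bash
python3 - <<'E'
from h import *
p,d=save('top','t2')
cv2.imwrite('pics/t2v.png',cv2.resize(p[180:300,290:490,::-1],None,fx=4,fy=4,interpolation=cv2.INTER_CUBIC))
print(readout.sense()['wrist_force'],readout.sense()['tool_pos'])
E
```

```text
[ 0.63095684 -0.92184017 -0.19871545] [ 460.82207121 -134.37124795  142.28718038]
```

View pics/t2v.png

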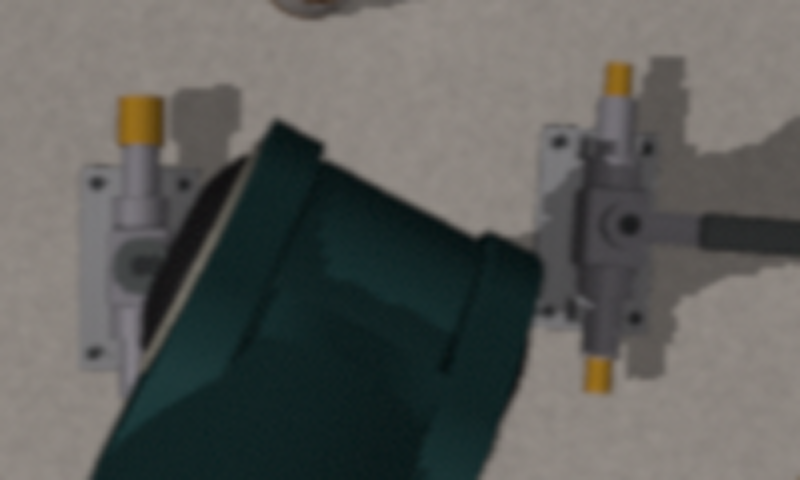

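The feed lever at (630,225)–(800,237) is square across its pipe, so the feed is shut. Next I lower for the vent.

Emit:
servo_tool([
  {"jaw":1,"dx":0,"dy":0,"dz":27,"rx":0,"ry":0,"rz":0},
  {"jaw":1,"dx":0,"dy":0,"dz":27,"rx":0,"ry":0,"rz":0},
  {"jaw":1,"dx":0,"dy":0,"dz":26,"rx":0,"ry":0,"rz":0},
  {"jaw":1,"dx":0,"dy":0,"dz":0,"rx":0,"ry":0,"rz":0},
])

```text
clock: 7.43
tool_pos: [459.3, -137.1, 59.0]
tcp_rot: [[-0.002, 1.0, -0.005], [1.0, 0.002, -0.0], [-0.0, -0.005, -1.0]]
wrist_force: [-0.8, -0.1, -1.0]
width: 0.3
```

```bash
python3 - <<'E'
from h import *
s=readout.sense();print(s['clock'],s['tool_pos'],s['wrist_force'])
th=np.linspace(-1.49,-.007,13); piv=(490.5,-71.5);r=58;o=24
q=np.array([[piv[0]+r*np.cos(t)+o*np.sin(t),piv[1]+r*np.sin(t)-o*np.cos(t)] for t in th])
q=np.vstack([s['tool_pos'][:2],q]);dl=np.diff(q,axis=0)
print(q.round(1).tolist()); print('dx,dy tool (yaw90):',dl[:,::-1].round(1).tolist())
E
```

```text
7.4333 [ 459.33813751 -137.13898153   58.95220832] [-0.8336339  -0.05222495 -1.01372049]
[[459.3, -137.1], [471.3, -131.2], [478.8, -133.2], [486.5, -134.1], [494.2, -134.2], [501.9, -133.2], [509.4, -131.3], [516.7, -128.6], [523.5, -124.9], [529.8, -120.4], [535.6, -115.2], [540.6, -109.3], [544.9, -102.8], [548.3, -95.9]]
dx,dy tool (yaw90): [[5.9, 11.9], [-1.9, 7.5], [-1.0, 7.7], [-0.0, 7.8], [0.9, 7.7], [1.9, 7.5], [2.8, 7.2], [3.7, 6.8], [4.5, 6.3], [5.2, 5.7], [5.9, 5.0], [6.5, 4.3], [6.9, 3.4]]
```

Emit:
servo_tool([
  {"jaw":1,"dx":6,"dy":12,"dz":-3,"rx":0,"ry":0,"rz":0},
  {"jaw":1,"dx":-2,"dy":7.5,"dz":0,"rx":0,"ry":0,"rz":0},
  {"jaw":1,"dx":-1,"dy":7.5,"dz":0,"rx":0,"ry":0,"rz":0},
  {"jaw":1,"dx":0,"dy":8,"dz":0,"rx":0,"ry":0,"rz":0},
  {"jaw":1,"dx":1,"dy":7.5,"dz":0,"rx":0,"ry":0,"rz":0},
  {"jaw":1,"dx":2,"dy":7.5,"dz":0,"rx":0,"ry":0,"rz":0},
  {"jaw":1,"dx":0,"dy":0,"dz":0,"rx":0,"ry":0,"rz":0},
])

```text
clock: 8.02
tool_pos: [513.6, -130.2, 65.6]
tcp_rot: [[-0.003, 1.0, 0.001], [1.0, 0.003, -0.001], [-0.001, 0.001, -1.0]]
wrist_force: [0.4, 0.8, 0.3]
width: -0.2
```

Emit:
servo_tool([
  {"jaw":1,"dx":2,"dy":4.5,"dz":3,"rx":0,"ry":0,"rz":0},
  {"jaw":1,"dx":4,"dy":6.5,"dz":1,"rx":0,"ry":0,"rz":0},
  {"jaw":1,"dx":4.5,"dy":6.5,"dz":0,"rx":0,"ry":0,"rz":0},
  {"jaw":1,"dx":5,"dy":5.5,"dz":0,"rx":0,"ry":0,"rz":0},
  {"jaw":1,"dx":6,"dy":5,"dz":0,"rx":0,"ry":0,"rz":0},
  {"jaw":1,"dx":6.5,"dy":4.5,"dz":0,"rx":0,"ry":0,"rz":0},
  {"jaw":1,"dx":7,"dy":3,"dz":0,"rx":0,"ry":0,"rz":0},
  {"jaw":1,"dx":0,"dy":0,"dz":0,"rx":0,"ry":0,"rz":0},
])

```text
clock: 8.68
tool_pos: [548.1, -93.4, 61.3]
tcp_rot: [[-0.005, 1.0, 0.001], [1.0, 0.005, 0.0], [0.0, 0.001, -1.0]]
wrist_force: [-0.1, 0.1, 0.2]
width: -0.1
```

Emit:
servo_tool([
  {"jaw":1,"dx":2,"dy":0,"dz":0,"rx":0,"ry":0,"rz":0},
  {"jaw":1,"dx":2,"dy":0,"dz":0,"rx":0,"ry":0,"rz":0},
  {"jaw":1,"dx":1.5,"dy":0,"dz":0,"rx":0,"ry":0,"rz":0},
  {"jaw":1,"dx":0,"dy":0,"dz":0,"rx":0,"ry":0,"rz":0},
])

```text
clock: 9.02
tool_pos: [547.7, -91.8, 61.7]
tcp_rot: [[-0.001, 1.0, 0.002], [1.0, 0.001, -0.003], [-0.003, 0.002, -1.0]]
wrist_force: [5.1, -11.8, -4.3]
width: -0.2
```

Emit:
servo_tool([
  {"jaw":1,"dx":2,"dy":0,"dz":0,"rx":0,"ry":0,"rz":0},
  {"jaw":1,"dx":2,"dy":0,"dz":0,"rx":0,"ry":0,"rz":0},
  {"jaw":1,"dx":0,"dy":0,"dz":0,"rx":0,"ry":0,"rz":0},
])

```text
clock: 9.27
tool_pos: [547.7, -91.4, 61.9]
tcp_rot: [[0.002, 1.0, 0.003], [1.0, -0.002, -0.007], [-0.007, 0.003, -1.0]]
wrist_force: [6.1, -31.5, -10.8]
width: 0.2
```

Emit:
servo_tool([
  {"jaw":1,"dx":-15,"dy":0,"dz":0,"rx":0,"ry":0,"rz":0},
  {"jaw":1,"dx":-10,"dy":0,"dz":0,"rx":0,"ry":0,"rz":0},
  {"jaw":1,"dx":0,"dy":0,"dz":-38,"rx":0,"ry":0,"rz":0},
  {"jaw":1,"dx":0,"dy":0,"dz":-38,"rx":0,"ry":0,"rz":0},
  {"jaw":-1,"dx":20,"dy":0,"dz":-38,"rx":0,"ry":0,"rz":0},
  {"jaw":-1,"dx":38,"dy":10,"dz":0,"rx":0,"ry":0,"rz":0},
  {"jaw":-1,"dx":38,"dy":10,"dz":0,"rx":0,"ry":0,"rz":0},
  {"jaw":-1,"dx":38,"dy":10,"dz":0,"rx":0,"ry":0,"rz":0},
  {"jaw":-1,"dx":38,"dy":10,"dz":0,"rx":0,"ry":0,"rz":0},
  {"jaw":-1,"dx":0,"dy":0,"dz":0,"rx":0,"ry":0,"rz":0},
])

```text
clock: 10.1
tool_pos: [587.7, 69.5, 173.8]
tcp_rot: [[-0.012, 1.0, 0.0], [1.0, 0.012, 0.003], [0.003, 0.0, -1.0]]
wrist_force: [0.5, 0.9, -0.3]
width: 72.0
```

```bash
python3 - <<'E'
from h import *
p,d=save('top','t3')
cv2.imwrite('pics/t3v.png',cv2.resize(p[130:310,220:490,::-1],None,fx=2.96,fy=2.96,interpolation=cv2.INTER_CUBIC))
save('scene','s3')
print(readout.sense()['wrist_force'],readout.sense()['tool_pos'])
E
```

```text
[-0.55731375 -1.05199197 -0.16099975] [586.79000268  62.36540802 174.01128823]
```

View pics/t3v.png

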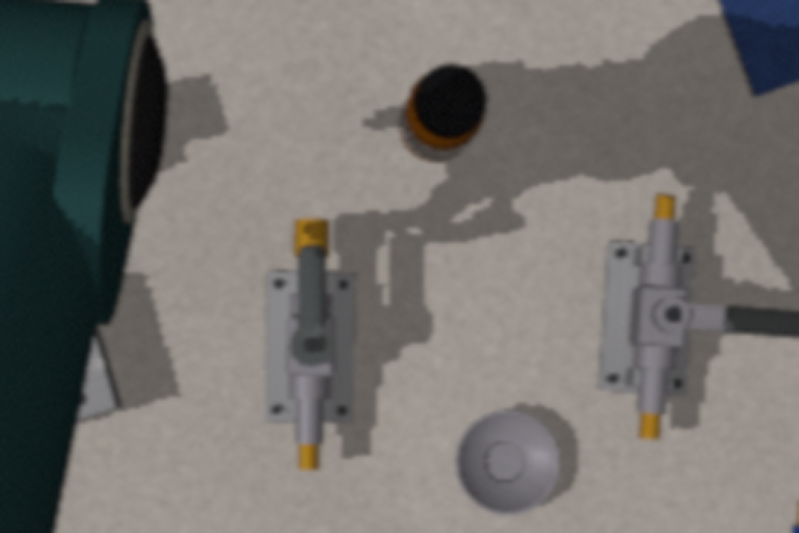

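View pics/s3.png

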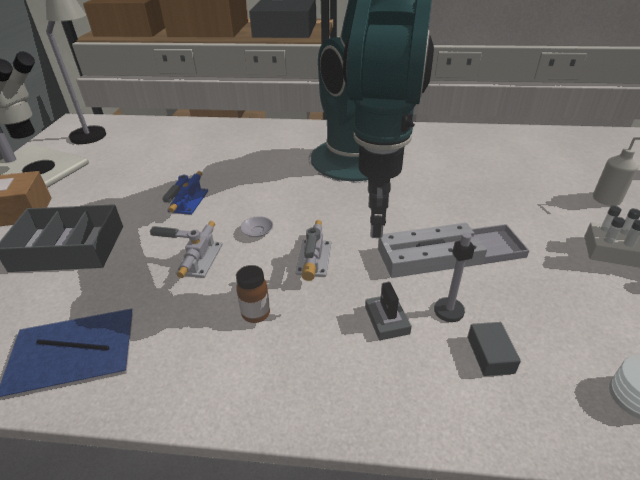

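```bash
cat > rect.py <<'E'
from h import *
def cloud(cam,d):
    c=imaging.camera_params(cam);K=np.array(c['intrinsics']);T=np.array(c['world_from_camera'])
    v,u=np.mgrid[:480,:640]; X=np.stack([(u-K[0,2])/K[0,0]*d,(v-K[1,2])/K[1,1]*d,d],-1)
    W=X@T[:3,:3].T+T[:3,3]; W[d==0]=np.nan; return W
def rect(W,c,rad,z0,z1):
    m=(np.hypot(W[...,0]-c[0],W[...,1]-c[1])<rad)&(W[...,2]>z0)&(W[...,2]<z1)
    q=W[m][:,:2].astype(np.float32); r=cv2.minAreaRect(q); return len(q),r,q.mean(0),np.median(W[m][:,2])
E
python3 - <<'E'
from rect import *
for cam,f in (('top','t0_d.npy'),('scene','s3_d.npy')):
    W=cloud(cam,np.load(f))
    print(cam,'grip',rect(W,(662,96),60,70,95)); print('holder',rect(W,(662,96),80,16,30))
    print('holder+',rect(W,(662,96),70,16,36))
    print('plate',rect(W,(459,197),125,39,50))
E
```

```text
top grip (196, ((665.350830078125, 100.2303695678711), (50.276737213134766, 17.61931037902832), 18.685544967651367), array([664.37616,  99.47562], dtype=float32), np.float64(84.75375120221406))
holder (730, ((665.423583984375, 100.74673461914062), (91.02904510498047, 64.17364501953125), 18.919708251953125), array([662.68097 ,  98.856514], dtype=float32), np.float64(24.415779658124052))
holder+ (835, ((665.423583984375, 100.74673461914062), (91.02904510498047, 64.17364501953125), 18.919708251953125), array([662.4708  ,  98.559456], dtype=float32), np.float64(24.796145402842512))
plate (3801, ((460.3010559082031, 202.02304077148438), (104.04701232910156, 221.4819793701172), 16.765710830688477), array([460.68268, 200.57501], dtype=float32), np.float64(44.3342738619981))
scene grip (256, ((667.45947265625, 96.22471618652344), (51.875946044921875, 18.670801162719727), 21.08555793762207), array([671.3106  ,  96.389496], dtype=float32), np.float64(84.16184886661597))
holder (806, ((666.1339721679688, 96.615234375), (93.54721069335938, 65.6352310180664), 19.314409255981445), array([681.141  ,  95.47501], dtype=float32), np.float64(24.040695715931577))
holder+ (913, ((666.1339721679688, 96.615234375), (93.54721069335938, 65.6352310180664), 19.314409255981445), array([680.469 ,  95.3731], dtype=float32), np.float64(24.297221876425283))
plate (2361, ((460.66204833984375, 197.3389892578125), (110.63480377197266, 221.73745727539062), 17.052061080932617), array([464.43524, 186.9953 ], dtype=float32), np.float64(43.74412293623709))
```

Both valves are at their stops: vent handle in line at (312,290), feed lever across. The depth fits match the given sizes, with the holder at about (665.5, 98.5) and turned 18.9°.

Emit:
servo_tool([
  {"jaw":-1,"dx":0,"dy":0,"dz":0,"rx":0,"ry":0,"rz":7.1},
  {"jaw":-1,"dx":0,"dy":0,"dz":0,"rx":0,"ry":0,"rz":7.1},
  {"jaw":-1,"dx":0,"dy":0,"dz":0,"rx":0,"ry":0,"rz":7.1},
  {"jaw":-1,"dx":0,"dy":0,"dz":0,"rx":0,"ry":0,"rz":7.1},
  {"jaw":-1,"dx":0,"dy":0,"dz":0,"rx":0,"ry":0,"rz":7.1},
  {"jaw":-1,"dx":0,"dy":0,"dz":0,"rx":0,"ry":0,"rz":7.1},
  {"jaw":-1,"dx":0,"dy":0,"dz":0,"rx":0,"ry":0,"rz":7.1},
  {"jaw":-1,"dx":0,"dy":0,"dz":0,"rx":0,"ry":0,"rz":7.1},
  {"jaw":-1,"dx":0,"dy":0,"dz":0,"rx":0,"ry":0,"rz":7.1},
  {"jaw":-1,"dx":0,"dy":0,"dz":0,"rx":0,"ry":0,"rz":7.1},
  {"jaw":-1,"dx":0,"dy":0,"dz":0,"rx":0,"ry":0,"rz":0},
])

```text
clock: 11.12
tool_pos: [586.6, 59.4, 174.2]
tcp_rot: [[0.947, 0.32, -0.0], [0.32, -0.947, -0.0], [-0.0, 0.0, -1.0]]
wrist_force: [-0.4, 0.3, -0.0]
width: 85.6
```

```bash
cat > go.py <<'E'
import sys
from h import *
t=np.array([float(a) for a in sys.argv[1:4]]);yaw=float(sys.argv[4])
s=readout.sense();R=s['tcp_rot'];print('pos',s['tool_pos'].round(1),'yaw',np.degrees(np.arctan2(R[1,0],R[0,0])).round(2),'w',s['width'],'F',s['wrist_force'].round(1),s['clock'])
print('tool delta',(R.T@(t-s['tool_pos'])).round(1),'rz',(np.degrees(np.arctan2(R[1,0],R[0,0]))-yaw).round(2),'Rz',R[:,2].round(4))
E
python3 go.py 665.5 98.5 174 18.9
```

```text
pos [586.6  59.4 174.2] yaw 18.67 w 85.59877559995687 F [-0.4  0.3 -0. ] 11.1167
tool delta [ 87.2 -11.8   0.2] rz -0.23 Rz [-0.e+00 -3.e-04 -1.e+00]
```

Emit:
servo_tool([
  {"jaw":-1,"dx":29,"dy":-4,"dz":0,"rx":0,"ry":0,"rz":0},
  {"jaw":-1,"dx":29,"dy":-4,"dz":0,"rx":0,"ry":0,"rz":0},
  {"jaw":-1,"dx":29,"dy":-4,"dz":0,"rx":0,"ry":0,"rz":0},
  {"jaw":-1,"dx":0,"dy":0,"dz":30,"rx":0,"ry":0,"rz":0},
  {"jaw":-1,"dx":0,"dy":0,"dz":25,"rx":0,"ry":0,"rz":0},
  {"jaw":-1,"dx":0,"dy":0,"dz":0,"rx":0,"ry":0,"rz":0},
])

```text
clock: 11.62
tool_pos: [662.9, 99.5, 114.7]
tcp_rot: [[0.944, 0.331, -0.006], [0.331, -0.944, -0.001], [-0.006, -0.001, -1.0]]
wrist_force: [-0.3, 0.5, -1.1]
width: 85.4
```

```bash
python3 go.py 665.5 98.5 42 18.9; python3 -c "
from h import *
p,d=save('scene','s4');cv2.imwrite('pics/s4v.png',cv2.resize(p[200:370,300:520,::-1],None,fx=3.5,fy=3.5))"
```

```text
pos [662.9  99.5 114.7] yaw 19.31 w 85.40476451055696 F [-0.3  0.5 -1.1] 11.6167
tool delta [ 2.5  1.8 72.7] rz 0.41 Rz [-0.0059 -0.0013 -1.    ]
```

View pics/s4v.png

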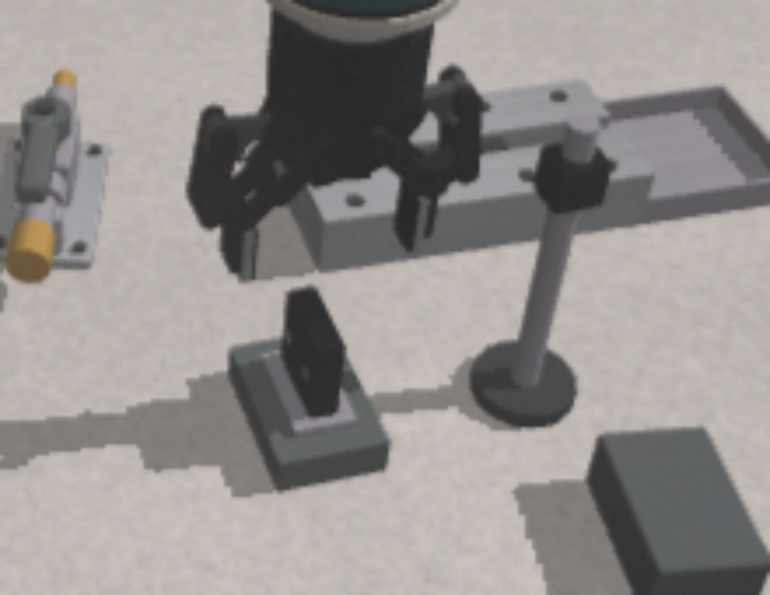

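The open fingers straddle the scraper and look centred; the left pad is at (245,260) and the right at (420,225). I lower now.

Emit:
servo_tool([
  {"jaw":-1,"dx":2,"dy":1,"dz":25,"rx":0,"ry":0,"rz":0},
  {"jaw":-1,"dx":0,"dy":0,"dz":25,"rx":0,"ry":0,"rz":0},
  {"jaw":-1,"dx":0,"dy":0,"dz":22,"rx":0,"ry":0,"rz":0},
  {"jaw":-1,"dx":0,"dy":0,"dz":0,"rx":0,"ry":0,"rz":0},
])

```text
clock: 12.0
tool_pos: [666.0, 99.7, 45.4]
tcp_rot: [[0.944, 0.329, -0.003], [0.329, -0.944, -0.0], [-0.003, -0.001, -1.0]]
wrist_force: [-0.5, 0.6, -0.6]
width: 85.8
```

```bash
python3 go.py 665.5 98.5 42 18.9
```

```text
pos [666.   99.7  45.4] yaw 19.23 w 85.75830455088762 F [-0.5  0.6 -0.6] 12.0
tool delta [-0.8  1.   3.4] rz 0.33 Rz [-3.1e-03 -4.0e-04 -1.0e+00]
```

Emit:
servo_tool([
  {"jaw":-1,"dx":0,"dy":0,"dz":3,"rx":0,"ry":0,"rz":0},
  {"jaw":1,"dx":0,"dy":0,"dz":0,"rx":0,"ry":0,"rz":0},
  {"jaw":1,"dx":0,"dy":0,"dz":0,"rx":0,"ry":0,"rz":0},
  {"jaw":1,"dx":0,"dy":0,"dz":0,"rx":0,"ry":0,"rz":0},
  {"jaw":1,"dx":0,"dy":0,"dz":0,"rx":0,"ry":0,"rz":0},
  {"jaw":1,"dx":0,"dy":0,"dz":0,"rx":0,"ry":0,"rz":0},
  {"jaw":1,"dx":0,"dy":0,"dz":0,"rx":0,"ry":0,"rz":0},
  {"jaw":1,"dx":0,"dy":0,"dz":0,"rx":0,"ry":0,"rz":0},
], force=60)

```text
clock: 12.67
tool_pos: [667.4, 100.3, 44.7]
tcp_rot: [[0.945, 0.328, 0.0], [0.328, -0.945, 0.0], [0.0, -0.0, -1.0]]
wrist_force: [-1.1, -0.1, 5.9]
width: 17.5
```

```bash
python3 go.py 665.5 98.5 42 18.9
```

```text
pos [667.4 100.3  44.7] yaw 19.15 w 17.523564264809178 F [-1.1 -0.1  5.9] 12.6667
tool delta [-2.4  1.   2.7] rz 0.25 Rz [ 4.e-04  2.e-04 -1.e+00]
```

Emit:
servo_tool([
  {"jaw":1,"dx":0,"dy":0,"dz":-10,"rx":0,"ry":0,"rz":0},
  {"jaw":1,"dx":0,"dy":0,"dz":-25,"rx":0,"ry":0,"rz":0},
  {"jaw":1,"dx":0,"dy":0,"dz":-25,"rx":0,"ry":0,"rz":0},
  {"jaw":1,"dx":0,"dy":0,"dz":-25,"rx":0,"ry":0,"rz":0},
  {"jaw":1,"dx":0,"dy":0,"dz":-25,"rx":0,"ry":0,"rz":0},
  {"jaw":1,"dx":-30,"dy":0,"dz":0,"rx":0,"ry":0,"rz":0},
  {"jaw":1,"dx":-30,"dy":0,"dz":0,"rx":0,"ry":0,"rz":0},
  {"jaw":1,"dx":-30,"dy":0,"dz":0,"rx":0,"ry":0,"rz":0},
  {"jaw":1,"dx":0,"dy":0,"dz":0,"rx":0,"ry":0,"rz":0},
])

```text
clock: 13.42
tool_pos: [577.7, 68.5, 154.4]
tcp_rot: [[0.946, 0.325, -0.003], [0.325, -0.946, 0.001], [-0.003, -0.002, -1.0]]
wrist_force: [1.1, -0.9, -1.6]
width: 17.7
```

Emit:
servo_tool([
  {"jaw":1,"dx":0,"dy":0,"dz":0,"rx":0,"ry":0,"rz":-7.1},
  {"jaw":1,"dx":0,"dy":0,"dz":0,"rx":0,"ry":0,"rz":-7.1},
  {"jaw":1,"dx":0,"dy":0,"dz":0,"rx":0,"ry":0,"rz":-7.1},
  {"jaw":1,"dx":0,"dy":0,"dz":0,"rx":0,"ry":0,"rz":-7.1},
  {"jaw":1,"dx":0,"dy":0,"dz":0,"rx":0,"ry":0,"rz":-7.1},
  {"jaw":1,"dx":0,"dy":0,"dz":0,"rx":0,"ry":0,"rz":-7.1},
  {"jaw":1,"dx":0,"dy":0,"dz":0,"rx":0,"ry":0,"rz":-7.1},
  {"jaw":1,"dx":0,"dy":0,"dz":0,"rx":0,"ry":0,"rz":-7.1},
  {"jaw":1,"dx":0,"dy":0,"dz":0,"rx":0,"ry":0,"rz":-7.1},
  {"jaw":1,"dx":0,"dy":0,"dz":0,"rx":0,"ry":0,"rz":-7.1},
  {"jaw":1,"dx":0,"dy":0,"dz":0,"rx":0,"ry":0,"rz":-7.1},
  {"jaw":1,"dx":0,"dy":0,"dz":0,"rx":0,"ry":0,"rz":-7.1},
])

```text
clock: 14.42
tool_pos: [582.2, 70.4, 154.7]
tcp_rot: [[-0.253, 0.967, 0.0], [0.967, 0.253, -0.0], [-0.0, 0.0, -1.0]]
wrist_force: [-0.1, -0.1, -2.4]
width: 17.1
```

```bash
python3 go.py 478.5 140 150 106.9
```

```text
pos [582.2  70.4 154.7] yaw 104.67 w 17.09576779938958 F [-0.1 -0.1 -2.4] 14.4167
tool delta [ 93.6 -82.7   4.7] rz -2.23 Rz [ 1.e-04 -3.e-04 -1.e+00]
```

Emit:
servo_tool([
  {"jaw":1,"dx":0,"dy":0,"dz":0,"rx":0,"ry":0,"rz":-2.2},
  {"jaw":1,"dx":24,"dy":-21,"dz":0,"rx":0,"ry":0,"rz":0},
  {"jaw":1,"dx":24,"dy":-21,"dz":0,"rx":0,"ry":0,"rz":0},
  {"jaw":1,"dx":24,"dy":-21,"dz":0,"rx":0,"ry":0,"rz":0},
  {"jaw":1,"dx":18,"dy":-22,"dz":15,"rx":0,"ry":0,"rz":0},
  {"jaw":1,"dx":0,"dy":0,"dz":20,"rx":0,"ry":0,"rz":0},
  {"jaw":1,"dx":0,"dy":0,"dz":10,"rx":0,"ry":0,"rz":0},
  {"jaw":1,"dx":0,"dy":0,"dz":0,"rx":0,"ry":0,"rz":0},
])

```text
clock: 15.08
tool_pos: [474.6, 132.2, 108.0]
tcp_rot: [[-0.285, 0.959, -0.002], [0.959, 0.285, -0.001], [-0.001, -0.002, -1.0]]
wrist_force: [-0.5, -0.0, -2.5]
width: 17.2
```

```bash
python3 go.py 478.5 140 95 106.9; python3 -c "
from h import *
p,d=save('scene','s5');cv2.imwrite('pics/s5v.png',cv2.resize(p[180:300,350:540,::-1],None,fx=4.2,fy=4.2,interpolation=cv2.INTER_CUBIC))
p,d=save('top','t5');cv2.imwrite('pics/t5v.png',cv2.resize(p[200:310,105:285,::-1],None,fx=4,fy=4,interpolation=cv2.INTER_CUBIC))"
```

```text
pos [474.6 132.2 108. ] yaw 106.53 w 17.220225964725447 F [-0.5 -0.  -2.5] 15.0833
tool delta [ 6.3  6.  13. ] rz -0.37 Rz [-0.0019 -0.0014 -1.    ]
```

View pics/s5v.png

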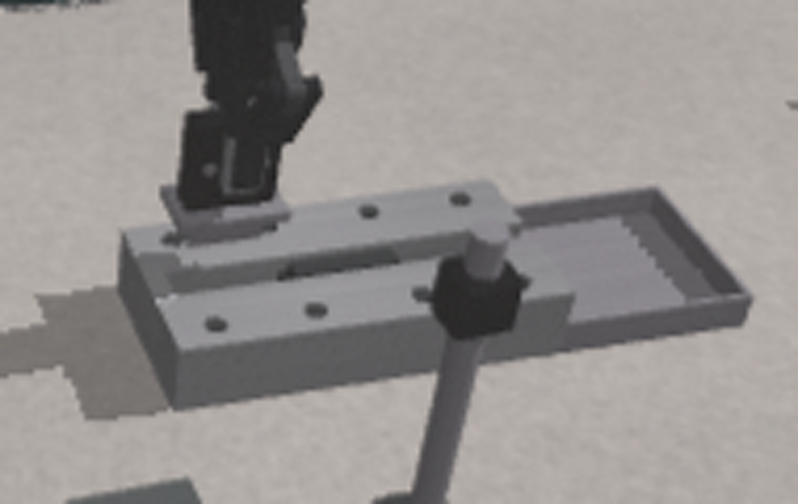

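View pics/t5v.png

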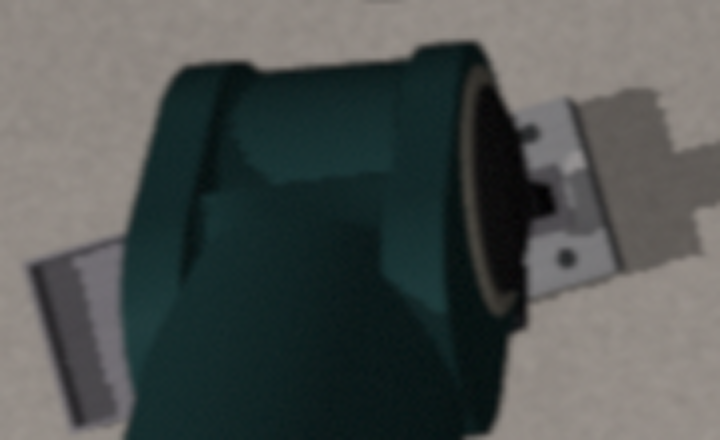

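The scraper hangs over the plate but a few mm to the arm's side of the slot. In the scene crop the shoulder is at (225,215) and the slot at (180,270). I correct sideways and lower to just above the plate.

Emit:
servo_tool([
  {"jaw":1,"dx":6,"dy":6,"dz":8,"rx":0,"ry":0,"rz":-0.4},
  {"jaw":1,"dx":0,"dy":0,"dz":10,"rx":0,"ry":0,"rz":0},
  {"jaw":1,"dx":0,"dy":0,"dz":0,"rx":0,"ry":0,"rz":0},
  {"jaw":1,"dx":0,"dy":0,"dz":0,"rx":0,"ry":0,"rz":0},
])

```text
clock: 15.52
tool_pos: [479.0, 139.9, 90.5]
tcp_rot: [[-0.291, 0.957, -0.001], [0.957, 0.291, -0.001], [-0.001, -0.001, -1.0]]
wrist_force: [-0.2, -0.1, -2.7]
width: 17.3
```

```bash
python3 go.py 478.5 140 88 106.9; python3 -c "
from rect import *
p,d=save('scene','s6');cv2.imwrite('pics/s6v.png',cv2.resize(p[180:300,350:540,::-1],None,fx=4.2,fy=4.2,interpolation=cv2.INTER_CUBIC))
W=cloud('scene',d)
u=np.array([-.2907,.9568]);v=np.array([-.9568,-.2907]);c=np.array([460.6,197.4])
X=(W[...,:2]-c)@u;Y=(W[...,:2]-c)@v;Z=W[...,2]
print('near-side is -Y? ')
for col in (374,378,382,386,390,394,398,402,410):
  print(col,[(r,int(X[r,col]),round(float(Y[r,col]),1),int(Z[r,col])) for r in range(224,264,2)])
"
```

```text
pos [479.  139.9  90.5] yaw 106.93 w 17.275514754022964 F [-0.2 -0.1 -2.7] 15.5167
tool delta [ 0.2 -0.4  2.5] rz 0.03 Rz [-1.2e-03 -9.0e-04 -1.0e+00]
near-side is -Y? 
374 [(224, -89, 147.5, 0), (226, -92, 139.1, 0), (228, -94, 131.2, 0), (230, -96, 123.0, 0), (232, -98, 116.6, 0), (234, -101, 108.6, 0), (236, -102, 102.7, -2), (238, -105, 92.7, 0), (240, -108, 83.2, 1), (242, -110, 78.0, 0), (244, -112, 71.3, -1), (246, -114, 63.0, 0), (248, -116, 56.6, 0), (250, -119, 45.9, 2), (252, -120, 41.4, 0), (254, -122, 34.7, 0), (256, -125, 26.0, 1), (258, -127, 19.7, 0), (260, -128, 14.9, -1), (262, -131, 5.7, 0)]
378 [(224, -80, 143.8, 1), (226, -82, 136.7, 0), (228, -85, 127.4, 1), (230, -87, 119.9, 1), (232, -89, 112.6, 0), (234, -91, 105.6, 0), (236, -94, 96.4, 1), (238, -97, 86.9, 2), (240, -109, 50.4, 27), (242, -109, 51.8, 20), (244, -109, 48.2, 17), (246, -109, 48.0, 11), (248, -109, 46.1, 6), (250, -109, 46.4, 0), (252, -111, 39.8, 0), (254, -112, 35.6, -3), (256, -115, 26.2, 0), (258, -118, 17.6, 0), (260, -120, 10.2, 1), (262, -123, 0.7, 3)]
382 [(224, -69, 144.3, 0), (226, -7
[... 2475 characters left out ...]
.1, 70), (244, -72, -5.3, 53), (246, -60, 19.6, 25), (248, -61, 16.5, 22), (250, -74, -14.2, 43), (252, -76, -20.9, 43), (254, -80, -30.1, 46), (256, -82, -35.9, 45), (258, -83, -41.2, 44), (260, -86, -47.6, 44), (262, -87, -51.8, 42)]
410 [(224, -67, -22.3, 121), (226, -66, -21.7, 115), (228, -66, -24.5, 112), (230, -65, -23.2, 105), (232, -64, -22.1, 99), (234, -58, -10.1, 83), (236, -56, -8.1, 76), (238, -58, -13.7, 75), (240, -61, -20.7, 75), (242, -54, -7.6, 58), (244, -44, 12.8, 34), (246, -41, 19.4, 22), (248, -54, -11.1, 43), (250, -56, -17.2, 42), (252, -59, -25.1, 44), (254, -62, -32.3, 44), (256, -64, -39.3, 45), (258, -65, -43.0, 42), (260, -68, -49.1, 42), (262, -68, -50.5, 38)]
```

View pics/s6v.png

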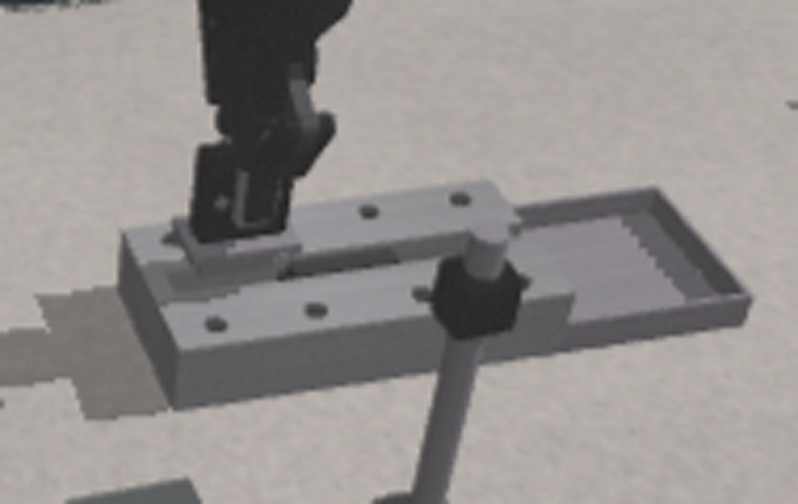

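In the plate frame the grip's near face lies at y = -8.7 (should be -9) and the shoulder edge at -18, so the scraper is centred on the slot to within about 1 mm. I lower it into the slot.

Emit:
servo_tool([
  {"jaw":1,"dx":0,"dy":0,"dz":7,"rx":0,"ry":0,"rz":0},
  {"jaw":1,"dx":0,"dy":0,"dz":5,"rx":0,"ry":0,"rz":0},
  {"jaw":1,"dx":0,"dy":0,"dz":0,"rx":0,"ry":0,"rz":0},
])

```text
clock: 15.82
tool_pos: [478.6, 140.0, 78.2]
tcp_rot: [[-0.291, 0.957, -0.001], [0.957, 0.291, -0.001], [-0.0, -0.001, -1.0]]
wrist_force: [-0.5, 0.4, -2.3]
width: 17.5
```

Tongue underside now about 5 mm below the plate's top, with no contact force. I continue down.

Emit:
servo_tool([
  {"jaw":1,"dx":0,"dy":0,"dz":5,"rx":0,"ry":0,"rz":0},
  {"jaw":1,"dx":0,"dy":0,"dz":5,"rx":0,"ry":0,"rz":0},
  {"jaw":1,"dx":0,"dy":0,"dz":3,"rx":0,"ry":0,"rz":0},
  {"jaw":1,"dx":0,"dy":0,"dz":0,"rx":0,"ry":0,"rz":0},
])

```text
clock: 16.15
tool_pos: [478.8, 140.1, 65.5]
tcp_rot: [[-0.291, 0.957, -0.001], [0.957, 0.291, -0.001], [-0.0, -0.001, -1.0]]
wrist_force: [0.1, 0.1, -2.8]
width: 17.4
```

```bash
python3 go.py 430.1 301 66 106.9; python3 -c "
from rect import *
p,d=save('scene','s7');cv2.imwrite('pics/s7v.png',cv2.resize(p[180:300,350:540,::-1],None,fx=4.2,fy=4.2,interpolation=cv2.INTER_CUBIC))"
```

```text
pos [478.8 140.1  65.5] yaw 106.94 w 17.40026033067195 F [ 0.1  0.1 -2.8] 16.15
tool delta [168.2   0.3  -0.6] rz 0.04 Rz [-9.e-04 -6.e-04 -1.e+00]
```

View pics/s7v.png

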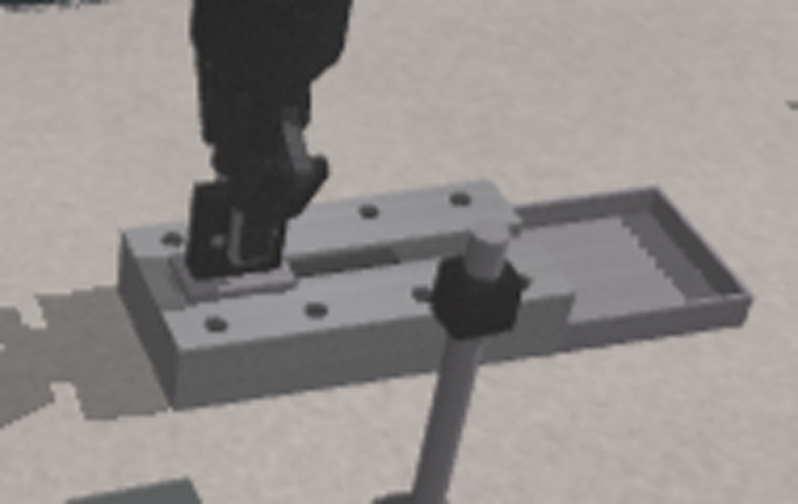

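The scraper is seated: its shoulder lies flat on the plate at (235,275), and the scrap is ahead at (350,263). I now push along the slot.

Emit:
servo_tool([
  {"jaw":1,"dx":5,"dy":0,"dz":0,"rx":0,"ry":0,"rz":0},
  {"jaw":1,"dx":7,"dy":0,"dz":0,"rx":0,"ry":0,"rz":0},
  {"jaw":1,"dx":7,"dy":0,"dz":0,"rx":0,"ry":0,"rz":0},
  {"jaw":1,"dx":7,"dy":0,"dz":0,"rx":0,"ry":0,"rz":0},
  {"jaw":1,"dx":7,"dy":0,"dz":0,"rx":0,"ry":0,"rz":0},
  {"jaw":1,"dx":7,"dy":0,"dz":0,"rx":0,"ry":0,"rz":0},
  {"jaw":1,"dx":0,"dy":0,"dz":0,"rx":0,"ry":0,"rz":0},
])

```text
clock: 16.78
tool_pos: [467.0, 180.3, 66.2]
tcp_rot: [[-0.293, 0.956, -0.0], [0.956, 0.293, 0.0], [0.001, 0.0, -1.0]]
wrist_force: [0.3, 0.6, -2.1]
width: 17.4
```

```bash
python3 go.py 430.1 301 65 106.9
```

```text
pos [467.  180.3  66.2] yaw 107.05 w 17.37852098401542 F [ 0.3  0.6 -2.1] 16.7833
tool delta [1.262e+02 1.000e-01 1.300e+00] rz 0.15 Rz [-1.e-04  5.e-04 -1.e+00]
```

Emit:
servo_tool([
  {"jaw":1,"dx":7,"dy":0,"dz":0,"rx":0,"ry":0,"rz":0},
  {"jaw":1,"dx":7,"dy":0,"dz":0,"rx":0,"ry":0,"rz":0},
  {"jaw":1,"dx":7,"dy":0,"dz":0,"rx":0,"ry":0,"rz":0},
  {"jaw":1,"dx":7,"dy":0,"dz":0,"rx":0,"ry":0,"rz":0},
  {"jaw":1,"dx":7,"dy":0,"dz":0,"rx":0,"ry":0,"rz":0},
  {"jaw":1,"dx":7,"dy":0,"dz":0,"rx":0,"ry":0,"rz":0},
  {"jaw":1,"dx":7,"dy":0,"dz":0,"rx":0,"ry":0,"rz":0},
  {"jaw":1,"dx":7,"dy":0,"dz":0,"rx":0,"ry":0,"rz":0},
  {"jaw":1,"dx":7,"dy":0,"dz":0,"rx":0,"ry":0,"rz":0},
  {"jaw":1,"dx":7,"dy":0,"dz":0,"rx":0,"ry":0,"rz":0},
  {"jaw":1,"dx":0,"dy":0,"dz":0,"rx":0,"ry":0,"rz":0},
])

```text
clock: 17.7
tool_pos: [446.5, 247.2, 66.1]
tcp_rot: [[-0.293, 0.956, -0.0], [0.956, 0.293, 0.0], [0.001, -0.0, -1.0]]
wrist_force: [0.4, -0.0, -2.1]
width: 17.4
```

```bash
python3 go.py 430.1 301 65 106.9; python3 -c "
from rect import *
p,d=save('scene','s8');cv2.imwrite('pics/s8v.png',cv2.resize(p[180:300,350:540,::-1],None,fx=4.2,fy=4.2,interpolation=cv2.INTER_CUBIC))"
```

```text
pos [446.5 247.2  66.1] yaw 107.04 w 17.425367002710594 F [ 0.4 -0.  -2.1] 17.7
tool delta [56.2  0.1  1.1] rz 0.14 Rz [-3.e-04  5.e-04 -1.e+00]
```

View pics/s8v.png

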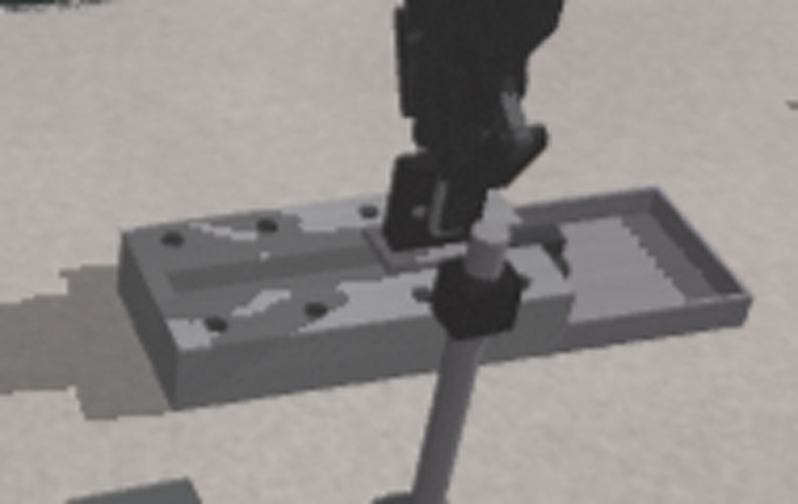

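The scrap's front end is coming out of the open end at (555,250). I push the rest of the way.

Emit:
servo_tool([
  {"jaw":1,"dx":6,"dy":0,"dz":0,"rx":0,"ry":0,"rz":0},
  {"jaw":1,"dx":6,"dy":0,"dz":0,"rx":0,"ry":0,"rz":0},
  {"jaw":1,"dx":6,"dy":0,"dz":0,"rx":0,"ry":0,"rz":0},
  {"jaw":1,"dx":6,"dy":0,"dz":0,"rx":0,"ry":0,"rz":0},
  {"jaw":1,"dx":6,"dy":0,"dz":0,"rx":0,"ry":0,"rz":0},
  {"jaw":1,"dx":6,"dy":0,"dz":0,"rx":0,"ry":0,"rz":0},
  {"jaw":1,"dx":6,"dy":0,"dz":0,"rx":0,"ry":0,"rz":0},
  {"jaw":1,"dx":6,"dy":0,"dz":0,"rx":0,"ry":0,"rz":0},
  {"jaw":1,"dx":0,"dy":0,"dz":0,"rx":0,"ry":0,"rz":0},
])

```text
clock: 18.5
tool_pos: [432.4, 292.9, 66.0]
tcp_rot: [[-0.293, 0.956, -0.0], [0.956, 0.293, 0.0], [0.0, -0.0, -1.0]]
wrist_force: [-0.2, 1.0, -2.4]
width: 17.4
```

```bash
python3 go.py 430.1 301 65 106.9; python3 -c "
from rect import *
p,d=save('scene','s9');cv2.imwrite('pics/s9v.png',cv2.resize(p[180:300,350:540,::-1],None,fx=4.2,fy=4.2,interpolation=cv2.INTER_CUBIC))
p,d=save('top','t9');cv2.imwrite('pics/t9v.png',cv2.resize(p[200:320,95:285,::-1],None,fx=4,fy=4,interpolation=cv2.INTER_CUBIC))"
```

```text
pos [432.4 292.9  66. ] yaw 107.04 w 17.434876214618473 F [-0.2  1.  -2.4] 18.5
tool delta [8.4 0.1 1. ] rz 0.14 Rz [-4.e-04  4.e-04 -1.e+00]
```

View pics/s9v.png

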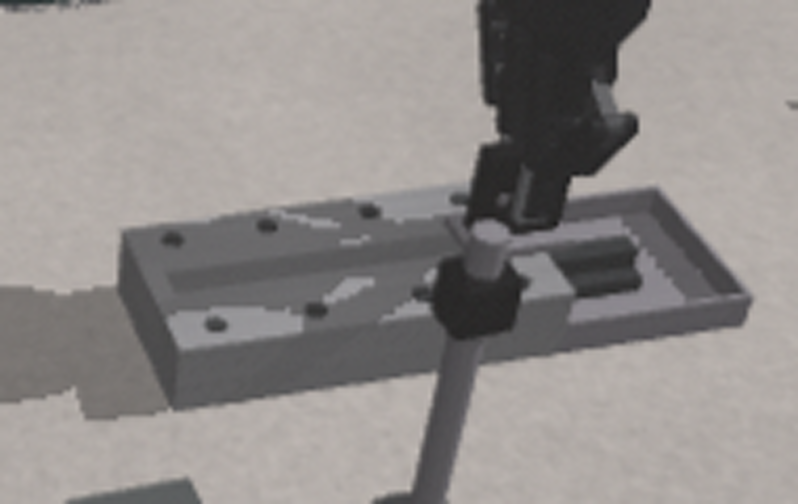

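View pics/t9v.png

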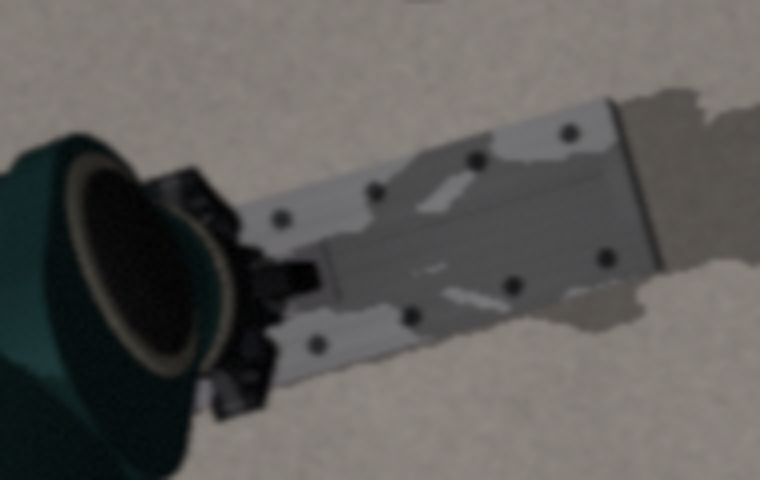

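```bash
cat > sc.py <<'E'
from rect import *
import sys
def scrap(cam,f,c):
    W=cloud(cam,np.load(f)); c=np.array(c)
    u=np.array([-.2907,.9568]);v=np.array([-.9568,-.2907])
    X=(W[...,:2]-c)@u;Y=(W[...,:2]-c)@v;Z=W[...,2]
    m=(X>111)&(X<208)&(abs(Y)<40)&(Z>9)&(Z<60)
    for a,b in ((9,19),(19,30),(30,60)):
        k=m&(Z>a)&(Z<b)
        if k.sum(): print(a,b,k.sum(),'X',np.percentile(X[k],[2,50,98]).round(1),'Y',np.percentile(Y[k],[2,50,98]).round(1),'z',np.median(Z[k]).round(1))
scrap(sys.argv[1],sys.argv[2],(460.6,197.4) if sys.argv[1]=='scene' else (460.3,202))
E
python3 sc.py scene s9_d.npy
```

```text
9 19 96 X [133.5 153.8 174.4] Y [-17.6 -11.1  -3.4] z 13.9
19 30 117 X [126.1 152.1 174.2] Y [-8.4 -3.   8.3] z 25.2
30 60 44 X [111.3 118.3 125.6] Y [-22.2 -13.4  -4.1] z 51.0
```

The scrap lies flat in the tray: centre x about 144 mm, stem top at 25 mm, front end at 174 mm. I draw the scraper back a little so it is fully supported, seat it and let go.

Emit:
servo_tool([
  {"jaw":1,"dx":-8,"dy":0,"dz":0,"rx":0,"ry":0,"rz":0},
  {"jaw":1,"dx":-8,"dy":0,"dz":0,"rx":0,"ry":0,"rz":0},
  {"jaw":1,"dx":-8,"dy":0,"dz":0,"rx":0,"ry":0,"rz":0},
  {"jaw":1,"dx":-8,"dy":0,"dz":0,"rx":0,"ry":0,"rz":0},
  {"jaw":1,"dx":0,"dy":0,"dz":1,"rx":0,"ry":0,"rz":0},
  {"jaw":1,"dx":0,"dy":0,"dz":0,"rx":0,"ry":0,"rz":0},
  {"jaw":1,"dx":0,"dy":0,"dz":0,"rx":0,"ry":0,"rz":0},
])

```text
clock: 19.18
tool_pos: [442.4, 260.8, 65.1]
tcp_rot: [[-0.291, 0.957, -0.0], [0.957, 0.291, 0.0], [0.0, -0.0, -1.0]]
wrist_force: [1.1, 0.1, -3.1]
width: 17.6
```

Emit:
servo_tool([
  {"jaw":1,"dx":0,"dy":0,"dz":1,"rx":0,"ry":0,"rz":0},
  {"jaw":1,"dx":0,"dy":0,"dz":0,"rx":0,"ry":0,"rz":0},
  {"jaw":-1,"dx":0,"dy":0,"dz":0,"rx":0,"ry":0,"rz":0},
  {"jaw":-1,"dx":0,"dy":0,"dz":0,"rx":0,"ry":0,"rz":0},
  {"jaw":-1,"dx":0,"dy":0,"dz":0,"rx":0,"ry":0,"rz":0},
  {"jaw":-1,"dx":0,"dy":0,"dz":0,"rx":0,"ry":0,"rz":0},
  {"jaw":-1,"dx":0,"dy":0,"dz":0,"rx":0,"ry":0,"rz":0},
  {"jaw":-1,"dx":0,"dy":0,"dz":0,"rx":0,"ry":0,"rz":0},
  {"jaw":-1,"dx":0,"dy":0,"dz":0,"rx":0,"ry":0,"rz":0},
  {"jaw":-1,"dx":0,"dy":0,"dz":0,"rx":0,"ry":0,"rz":0},
])

```text
clock: 20.02
tool_pos: [442.4, 260.8, 64.2]
tcp_rot: [[-0.291, 0.957, -0.0], [0.957, 0.291, -0.0], [-0.0, -0.0, -1.0]]
wrist_force: [-0.3, 0.1, -0.4]
width: 85.6
```

Emit:
servo_tool([
  {"jaw":-1,"dx":0,"dy":0,"dz":-15,"rx":0,"ry":0,"rz":0},
  {"jaw":-1,"dx":0,"dy":0,"dz":-25,"rx":0,"ry":0,"rz":0},
  {"jaw":-1,"dx":0,"dy":0,"dz":-30,"rx":0,"ry":0,"rz":0},
  {"jaw":-1,"dx":0,"dy":0,"dz":-30,"rx":0,"ry":0,"rz":0},
  {"jaw":-1,"dx":30,"dy":-20,"dz":-20,"rx":0,"ry":0,"rz":0},
  {"jaw":-1,"dx":35,"dy":-20,"dz":0,"rx":0,"ry":0,"rz":0},
  {"jaw":-1,"dx":35,"dy":-20,"dz":0,"rx":0,"ry":0,"rz":0},
  {"jaw":-1,"dx":35,"dy":-20,"dz":0,"rx":0,"ry":0,"rz":0},
  {"jaw":-1,"dx":35,"dy":-20,"dz":0,"rx":0,"ry":0,"rz":0},
  {"jaw":-1,"dx":35,"dy":0,"dz":0,"rx":0,"ry":0,"rz":0},
  {"jaw":-1,"dx":0,"dy":0,"dz":0,"rx":0,"ry":0,"rz":0},
  {"jaw":-1,"dx":0,"dy":0,"dz":0,"rx":0,"ry":0,"rz":0},
])

```text
clock: 21.02
tool_pos: [286.0, 429.0, 183.9]
tcp_rot: [[-0.294, 0.956, -0.0], [0.956, 0.294, -0.0], [-0.0, -0.0, -1.0]]
wrist_force: [0.2, -0.6, -0.2]
width: 85.7
```

```bash
python3 -c "
from rect import *
print(readout.sense()['tool_pos'],readout.sense()['wrist_force'])
save('scene','s10');save('top','t10')
W=cloud('top',np.load('t10_d.npy'));print(rect(W,(442,262),60,90,120))
W=cloud('scene',np.load('s10_d.npy'));print(rect(W,(442,262),60,99,120))
"; python3 sc.py scene s10_d.npy; python3 sc.py top t10_d.npy
```

```text
[285.96360909 429.00701792 183.9210562 ] [ 0.23648287 -0.58004469 -0.15496854]
(213, ((443.61517333984375, 260.9764404296875), (18.1844425201416, 50.03276443481445), 16.942720413208008), array([443.59497, 259.46933], dtype=float32), np.float64(105.09569856759742))
(143, ((444.31707763671875, 257.50994873046875), (19.88753318786621, 49.92629623413086), 19.419939041137695), array([446.19943, 256.94705], dtype=float32), np.float64(104.0841129770863))
9 19 100 X [134.  153.7 174.5] Y [-17.2 -10.6  -3.4] z 14.0
19 30 125 X [126.3 151.1 174.7] Y [-8.3 -2.1  8.4] z 25.4
30 60 1 X [111.4 111.4 111.4] Y [-23.7 -23.7 -23.7] z 41.8
9 19 229 X [116.3 147.  193.4] Y [-27.2   7.4  20.1] z 14.6
19 30 165 X [115.7 145.3 174.7] Y [-6.4  0.3  7.4] z 26.4
30 60 7 X [114.7 139.4 160.8] Y [-3.5  3.   6.8] z 30.8
```

View pics/s10.png

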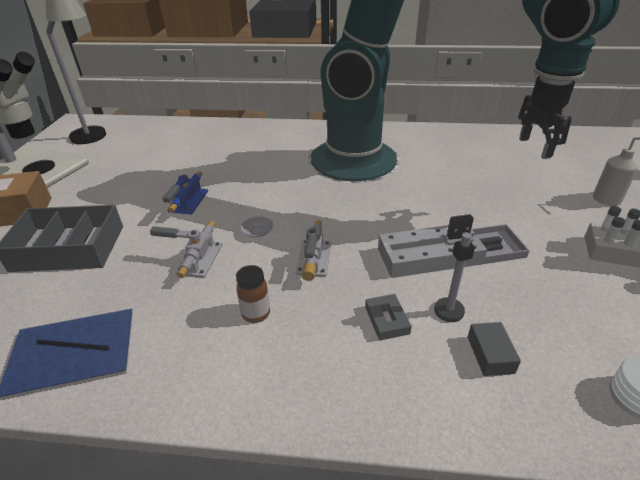

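View pics/t10.png

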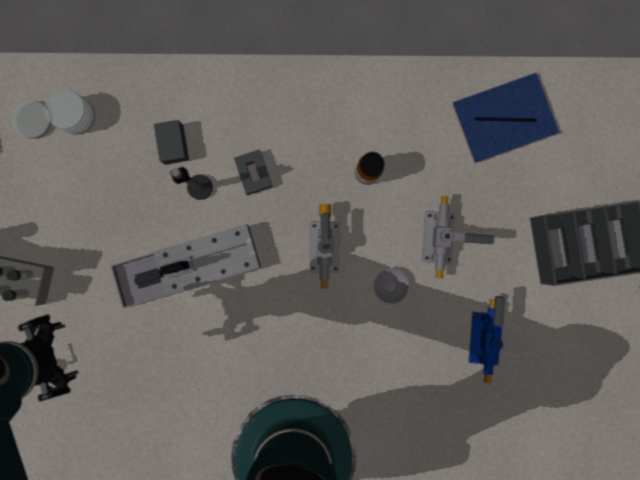

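The scrap lies in the tray at (150,277) top view, the scraper stands seated (top 105 mm = 26 + 79), and jar, dish and box look unmoved. Last, I measure the handle angles.

```bash
python3 -c "
from rect import *
W=cloud('top',np.load('t10_d.npy'))
print('feed',rect(W,(508,-400),52,66,92));print('vent',rect(W,(535,-72),45,66,92))
print('pipes',rect(W,(512,-340),105,25,50),rect(W,(490,-72),105,25,46))
a=cv2.imread('pics/t0.png').astype(int);b=cv2.imread('pics/t10.png').astype(int)
W0=cloud('top',np.load('t0_d.npy'))
for n,c,z in (('jar',(665,-165),(90,125)),('dish',(408,-228),(8,30)),('box',(729,285),(30,50))):
  print(n,rect(W0,c,75,*z)[2],rect(W,c,75,*z)[2])
"
```

```text
feed (375, ((509.6793212890625, -394.6719665527344), (92.47013854980469, 20.229272842407227), 84.88833618164062), array([ 509.27954, -395.52692], dtype=float32), np.float64(79.18623011081513))
vent (320, ((526.8720703125, -67.723876953125), (73.27342987060547, 28.63307762145996), 0.6726681590080261), array([525.6781  , -68.106735], dtype=float32), np.float64(80.54539918634453))
pipes (652, ((513.4921875, -335.2225341796875), (33.99634552001953, 188.69972229003906), 85.44210052490234), array([ 513.1526, -333.5361], dtype=float32), np.float64(43.897298401426724)) (284, ((491.59552001953125, -67.63457489013672), (30.59511947631836, 192.443603515625), 88.49197387695312), array([467.2691 , -66.49634], dtype=float32), np.float64(41.95374010103933))
jar [ 667.21857 -167.7407 ] [ 667.1011  -167.73392]
dish [ 398.90366 -223.99583] [ 399.32355 -223.56738]
box [732.2381 289.0039] [732.11926 288.88666]
```

```bash
python3 -c "
from cell import env,readout
print(env.sign_off(), readout.sense()['clock'])"
```

```text
the job is handed in; nothing more can be done
the job is handed in; nothing more can be done
```

The job is done and handed in at about 21 s of the 64 s allowed. I turned the feed lever to its stop, then the vent handle to its stop. Then I took the scraper from its holder and pushed the scrap along the slot into the catch tray. I left the scraper standing in the slot.

The last checks, all from the cameras, since the sign-off reports no verdict:
- **Valves:** the feed lever is across its pipe to within about 1°, and the vent handle is in line to within about 2°. While pushing, the force rose at both stops, to about 23 N and 31 N, with almost no further movement.
- **Scrap:** it lies flat in the tray, with its centre at about x = 145 mm, y = 0 in the plate frame and its stem top at 26 mm.
- **Scraper:** it stands seated in the slot, with its top at 105 mm (26 + 79), at about x = 62–65 mm in the plate frame, and the gripper is clear of it.
- **Jar, dish and slide box:** all measured within 1 mm of where they started. The blue look-alike valve was not touched.

One disagreement: the two cameras differed by about 4 mm in y. I used the mean of the two, then centred the scraper on the slot within the scene camera's own view before lowering it.

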